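Lay the doubler in the strap jig and set the hold-down screw

TASK

Lay the loose flat bar squarely on top of the bar already in the strap jig, its end under the hold-down screw and up against the pillar, and let go of it. Then turn the thumbscrew clockwise until its collar seats solidly on the boss, back it off a quarter turn so that the strap can creep with the heat while the sprung nose still holds it, and finish while still gripping the thumb piece there, so that the pinch bolt can be nipped up. Leave the loose bolt, nut and marker where they lie.

Things in the scene. Friction and masses are not known exactly. Their poses are not given: they have to be found in the camera images.
- jig: Fixed strap jig: dark steel base plate 84 x 227 x 12 mm, a grey pillar at its right-hand end (seen from the robot). Origin: table height, under the middle of the bar nest; y along the nest to the pillar, x across, z up. Plate: y -92 to +135 mm. A flat bar 20 (x) x 170 (y) x 8 mm is fixed in the nest, y -85 to +85, its top 20 mm over the table. The hold-down screw stands upright at x 0, y +72.
- bar_seat (a point): Where the doubler's origin belongs: middle of the fixed bar's top (jig x 0, y 0, 20 mm over the table); axes as the jig's. Beside the nest stand two pairs of steel dowels, 10 mm thick, coned tops 25.5 mm over the table, centred at jig x -17 and +17, y +43 and -78: 24 mm clear between a pair.
- end_stop (a point): On the pillar's face towards the nest (jig x 0, y +85.5, 24 mm over the table): the stop for the doubler's end. Pillar 40 mm wide, 72 mm high, y 85.5 to 121.5.
- boss_top (a point): Centre of the faced top of the boss, on the screw's axis, 74.5 mm over the table (jig x 0, y +72): the screw's collar seats here. The boss, 31 mm in diameter, and the 30 mm wide arm that carries it overhang the nest from the pillar to jig y +56, underside 52 mm over the table, so the doubler cannot be lowered straight onto its seat: set it down short and slide it in under the nose.
- doubler: The loose flat bar (doubler), plain grey steel, 20 x 170 x 8 mm, 0.17 kg, lying flat on the table beyond the vice. Origin: centre of its underside; y along its length, x across its 20 mm width, z up. Either end may go against the pillar.
- thumb_piece: Flat spade-shaped thumb piece of the hold-down screw, dark steel, 32 mm wide (its x), 10 mm thick (its y; the flats to grip face +y and -y), from 12 mm below its origin (there the 27 mm collar begins) to 14 mm above. Origin on the screw's upright axis, 94.5 mm over the table with the screw seated, 1.9 mm higher for each radian it is unscrewed.
- hold_screw (a joint): Turn of the hold-down screw in rad: 0 with its collar seated on the boss (a solid stop), growing as it is unscrewed (counter-clockwise seen from above). Right-hand thread, lead 12 mm a turn. It starts 3.7 to 4.5 rad from the seat, turns with about 0.1 N m and stays where it is left.
- nose: Sprung nose at the foot of the hold-down screw, a steel pin 12 mm across that does not turn. Origin: centre of its tip. It stands about 3 to 5 mm above the top of a doubler lying in the nest (28 mm over the table) at the start, touches it about 2 rad before the screw seats, then gives way against its spring (about 2.4 N at first touch, 8 N with the screw seated).
- hex_bolt: Bystander: hexagon bolt 22 x 66 x 19 mm lying beyond the jig. Origin: centre of its underside.
- marker: Bystander: paint marker 17 x 123 x 17 mm lying beyond the doubler. Origin: centre of its underside.
- hex_nut: Bystander: hexagon nut 24 x 27 x 14 mm lying flat between the jig and the pole stand's foot. Origin: centre of its underside.
- pole_stand: Fixed obstacle: steel pole stand bolted to the table behind the jig. Its upright pole, 37 mm thick and 520 mm high, stands about 20 mm nearer to the robot and 106 mm to the right (-y) of its origin, on a foot 145 mm square; a clamp head with a wide slanting pipe sits on it from 320 mm over the table upwards, on the pole's left.
- bench_vice: Fixed obstacle: blue bench vice, 180 x 140 mm, 120 mm high, bolted to the table to the right of the jig; its screw and handle point at the jig. Origin: under its middle.

How it is judged:
On the way, in this order (a step that is already met when the one before it is completed fails the run):
1. the doubler lies squarely on the fixed bar, up against the pillar, and has been let go (x of doubler in the frame of bar_seat between -0.004 and 0.004 m and y of doubler in the frame of bar_seat between -0.005 and 0.005 m and z of doubler in the frame of bar_seat between -0.003 and 0.003 m and angle between the y axis of doubler and the y axis of bar_seat, either way round below 0.05 rad and contact force between the fingers and doubler below 0.2 N and linear speed of doubler below 0.02 m/s), for 0.2 s.
2. the screw is seated, its nose pressing on the doubler (value of joint hold_screw below 0.1 rad and contact force between nose and doubler above 3 N), for 0.1 s.
3. the screw is backed off a quarter turn and gripped there (value of joint hold_screw between 1.22 and 1.92 rad and velocity of joint hold_screw between -0.1 and 0.1 rad/s and contact force between the fingers and thumb_piece above 5 N and contact force between nose and doubler above 0.5 N), for 0.3 s.
At the end, for the whole second after the job is handed in: screw still, 1.57 +-0.35 rad back from its seat; fingers grip the thumb piece by over 5 N; nose presses the doubler by over 0.5 N; doubler at rest on the fixed bar, within 4 mm sideways, 5 mm lengthways, 3 mm in height and 0.05 rad of its seat (all of step 3 and x of doubler in the frame of bar_seat between -0.004 and 0.004 m and y of doubler in the frame of bar_seat between -0.005 and 0.005 m and z of doubler in the frame of bar_seat between -0.003 and 0.003 m and angle between the y axis of doubler and the y axis of bar_seat, either way round below 0.05 rad and linear speed of doubler below 0.01 m/s); the arm keeps its last pose, push and grip.
It fails at once if the bolt, the nut or the marker is moved more than 20 mm (distance of any of hex_bolt, hex_nut, marker from where it was at the start of the episode above 0.02 m).
It also fails if it takes over 72 s, if anything falls off the work surface, if the arm or the gripper's body presses on something with over 40 N, if the wrist force passes 120 N, or if a joint passes its speed limit or range.

ROBOT

A 7-joint arm with a two-finger parallel gripper is mounted at the origin on a cart in front of the work surface, level with it; the furniture and walls round the work are solid. World frame = base frame: x ahead of the robot, y to its left, z up, the work surface at z = 0. Lengths are in m, angles in rad, forces in N, time in s.
With the tool pointing down it reaches from about 0.425 to 0.8 m from the base axis. Payload 8.3 kg.
Tool frame: the origin (TCP) lies at the very end of the fingers, on their centre line; the grasp point (between the pads) lies 19 mm behind it (bot.pinch_z is the distance from the TCP to the grasp point, in m); y points along the fingers, z is the direction in which the jaws open and shut, and the axes are right-handed (so a half turn about y gives the same grasp; the last joint's range is limited). The gripper opens to 85 mm and grips with 20 to 120 N. Pads are 22 mm wide; open, the fingers measure 114 mm over their backs; the gripper's body (76 mm by 85 mm) begins 54 mm behind the grasp point. The pads swing forward as they close: fully open they stand 13 mm farther back than shut.
Start: joints at [-1.315, 0.383, 0.016, 1.37, -0.006, 1.388, -0.046], TCP at [0.196, 0.594, 0.194] pointing down, gripper open.
Joint ranges: [-2.95, 2.95], [-0.25, 2.06], [-1.52, 1.56], [0.18, 2.33], [-1.44, 4.58], [0.02, 2.06], [-3.01, 3.01]. Speed limits (rad/s): [2.39, 2.39, 3.01, 3.01, 3.14, 3.14, 3.14].

INTERFACE

Orientations are given as a rotation vector (axis times angle).
In Python, from plant import readout, viewer, order, bot gives the robot as it stands.
- The arm moves only by the tool move_arm, never from a script. Its argument "increments" is a list that holds one entry, the list of rows, each a list of 6 numbers: the shift along the tool's x, y, z in mm, then the turn, a rotation vector about the tool's x, y, z in degrees. In form: [[[x, y, z, rx, ry, rz], ...]]. A call has exactly 5 rows; each row is the pose to reach, as a shift and turn from the pose measured when the call began, along the tool's axes at that moment; what a row does not reach only later rows make up. A row lasts 1/8 s, in which the tool goes at most 62.5 mm and 10.7 degrees, less where a joint would pass 70% of its speed; a pose out of reach is approached as far as the arm can. A call with a gripper value outside its range is refused whole. "jaw" is the gripper command: -1 is fully open, 1 is shut, values between are in proportion, set as the call begins (left out, the last holds). The fingers move at their own pace and stop on an object; "newtons" is the grip in N (left out, the last holds). Time passes only in rows, so rows that repeat a pose let the fingers close, or fill a call up. It gives the time, the measured TCP pose, the force and the opening at its end, in the units of the state.
- readout.state(): the state, without advancing time (a new reading comes with each control period).
- viewer.grab_frame(name): name is "scene" or "side" or "wrist"; returns a dict with "pixels" (480x640x3 uint8, red, green, blue), "range_z" (480x640 float32, m along the optical axis (not along the pixel's ray), 0 where there is no reading), "mtx" (3x3 intrinsics, pixels), "R" (3x3) and "t" (3): a world point X has camera coordinates R X + t; the wrist camera has in their place "tool_from_camera" (4x4, takes a point from camera to tool coordinates, whose origin is the TCP and whose axes are the tool frame's). Camera axes: x right, y down, z forward; pixel columns grow to the right and rows downward; lengths in m; the calibration is good to about 2 mm. The wrist camera is an equidistant fisheye: a pixel r from the principal point sees the ray r / f radians off the axis. A picture is of the moment at which its call begins: read the wrist's pose just before it.
- order.job_done(): hands the job in, once; it reports no verdict.
The state is a dict: "clock": time; "qpos": joint angles; "qvel": joint speeds; "tau": joint torques, N m; "ee_pos": TCP position; "ee_rot": TCP orientation; "force": force on the tool from outside, world axes, zero at the start; "wrist_torque": the same for the moment, N m; "width": opening from 0.0 (shut) to 1.0 (fully open).
Only numpy, scipy, OpenCV 4.12 (cv2) and the standard library are available. Lean on these libraries where they do the work, as an engineer would, in place of code of your own. Each camera call takes 0.05 s, during which the arm holds its last target. There are 200 camera calls.

## Working session

There is one attempt and no reset: what is moved stays moved. The work goes in short steps, Python scripts to look and compute and a tool call to move; the robot and the scene stay as the last step left them, time stands still between calls to the robot, and variables do not carry over. Pictures are saved under pics/ and viewed, about 8 in all and at most 12, crops included, and the job is handed in when it is done.

Besides the shell and the picture viewer there is one more tool, called as name(argument=value, ...), one argument or row to a line, values as JSON. move_arm: Moves the arm, as the interface text tells. Its arguments: {"type":"object","properties":{"increments":{"type":"array"},"jaw":{"type":"number"},"newtons":{"type":"number"}},"required":["increments"]}

```bash
ls; mkdir -p pics; cat > h.py <<'E'
import numpy as np, cv2
from scipy.spatial.transform import Rotation as Ro
from plant import readout, viewer, order, bot
np.set_printoptions(precision=4, suppress=True)
def pts(f, st=None):
    """world xyz per pixel"""
    Z=f["range_z"].astype(float); h,w=Z.shape; K=f["mtx"]
    u,v=np.meshgrid(np.arange(w),np.arange(h))
    a=(u-K[0,2])/K[0,0]; b=(v-K[1,2])/K[1,1]
    if "R" in f:
        c=np.stack([a*Z,b*Z,Z],-1); return np.where(Z[...,None]>0,(c-f["t"])@f["R"],np.nan)
    r=np.hypot(a,b)+1e-9; s=np.tan(r)/r
    c=np.stack([a*s*Z,b*s*Z,Z],-1); T=f["tool_from_camera"]
    p=c@T[:3,:3].T+T[:3,3]
    p=p@Ro.from_rotvec(st["ee_rot"]).as_matrix().T+st["ee_pos"]
    return np.where(Z[...,None]>0,p,np.nan)
def save(n,im): cv2.imwrite("pics/"+n,im[...,::-1])
def need(st,goal,R):
    """tool shift mm & turn deg from current to goal"""
    C=Ro.from_rotvec(st["ee_rot"]); 
    return C.inv().apply(np.array(goal)-st["ee_pos"])*1000,(C.inv()*R).as_rotvec(degrees=True)
E
python3 - <<'E'
from h import *
s=readout.state(); print(s); print(Ro.from_rotvec(s["ee_rot"]).as_matrix(), bot.pinch_z)
F={}
for n in("scene","side","wrist"):
    s=readout.state();f=viewer.grab_frame(n); save(n+"0.png",f["pixels"]); np.savez(n+"0.npz",p=pts(f,s),px=f["pixels"]); print(n,f["mtx"].ravel(),f.get("R"),f.get("t"),f.get("tool_from_camera"))
E
```

```text
pics
{'clock': 0.0, 'qpos': array([-1.3149,  0.3842,  0.0164,  1.3712, -0.0063,  1.3882, -0.0465]), 'qvel': array([-0.0017,  0.0006, -0.0013, -0.0006, -0.0011, -0.001 ,  0.0007]), 'tau': array([  0.0009, -62.7607,   0.8447, -37.1827,   0.0166,   0.0144,
        -0.    ]), 'ee_pos': array([0.1957, 0.593 , 0.1931]), 'ee_rot': array([-1.5582,  0.2505, -0.25  ]), 'force': array([-0.2635, -0.904 , -0.5276]), 'wrist_torque': array([ 0.0278,  0.0148, -0.0067]), 'width': 0.9976151141240327}
[[ 0.9496 -0.0006  0.3134]
 [-0.3134 -0.0018  0.9496]
 [ 0.     -1.     -0.0019]] 0.0187
scene [587.7766   0.     323.5439   0.     587.7766 241.5754   0.       0.
   1.    ] [[ 0.5059 -0.8626  0.002 ]
 [-0.6348 -0.3739 -0.6761]
 [ 0.584   0.3408 -0.7368]] [-0.3217  0.4406  0.5829] None
side [590.3406   0.     327.6906   0.     590.3406 244.1483   0.       0.
   1.    ] [[ 0.1376 -0.9903  0.0181]
 [-0.6749 -0.1071 -0.7301]
 [ 0.725   0.0883 -0.6831]] [-0.1011  0.4707  0.5862] None
wrist [371.6483   0.     319.1294   0.     371.6483 236.1225   0.       0.
   1.    ] None None [[-0.0001  0.9598  0.2807 -0.0711]
 [-0.0001 -0.2807  0.9598 -0.1789]
 [ 1.      0.0001  0.0002  0.0019]
 [ 0.      0.      0.      1.    ]]
```

View pics/scene0.png

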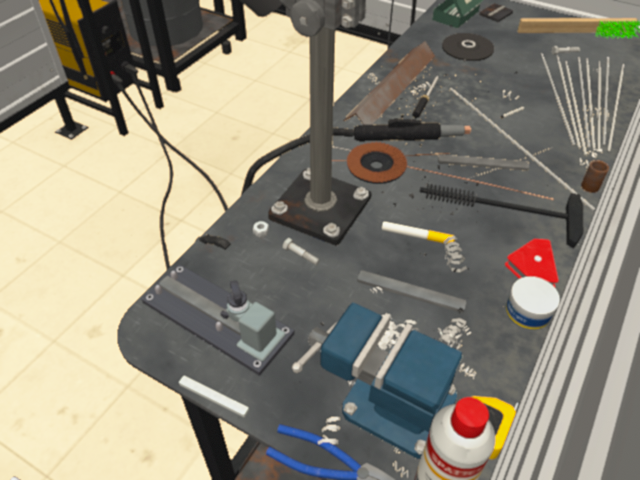

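View pics/side0.png

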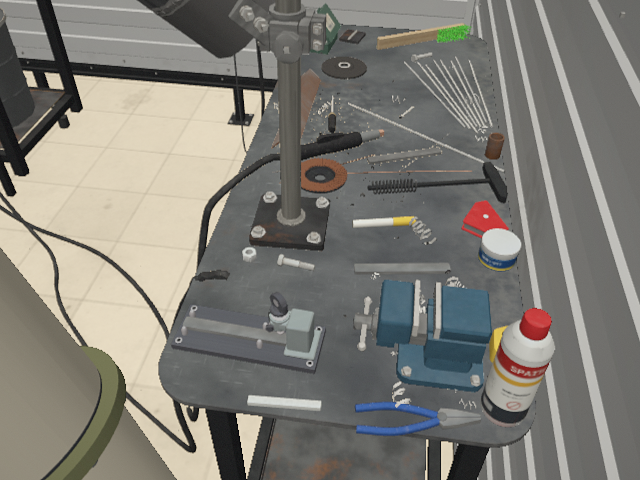

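Scene view: jig at (150–290, 270–365), its pillar at (258,330) and screw at (238,295). Doubler runs (360,276)–(465,303), with the marker at (415,232), bolt at (300,250) and nut at (260,229). Side view: doubler (355,267)–(450,268), screw (278,305).

```bash
cat > m.py <<'E'
from h import *
def q(n,names):
    P=np.load(n+"0.npz")["p"]
    for k,(u,v) in names.items(): print(n,k,np.nanmedian(P[v-1:v+2,u-1:u+2].reshape(-1,3),0))
q("scene",dict(dL=(363,278),dR=(460,302),dm=(410,289),nut=(260,228),bolt=(300,250),mark=(415,232),jl=(163,284),pill=(254,316),vice=(380,345),pole=(321,120),thumb=(237,287),barL=(175,287),barR=(222,309)))
q("side",dict(dL=(358,267),dR=(447,268),nut=(249,254),bolt=(295,262),mark=(380,222),pill=(302,320),thumb=(278,300),barL=(185,320),barR=(262,330),vice1=(400,290),pole=(289,150)))
for n,box in(("scene",(350,265,475,312)),("side",(345,258,460,278))):
    d=np.load(n+"0.npz");P=d["p"][box[1]:box[3],box[0]:box[2]].reshape(-1,3)
    m=(P[:,2]>.0055)&(P[:,2]<.012); A=P[m][:,:2].astype(np.float32); print(n,len(A),np.median(P[:,2]),cv2.minAreaRect(A), np.median(P[m][:,2]))
# jig: pillar top, fixed bar
for n,box in(("scene",(225,295,280,340)),("side",(275,300,325,345))):
    P=np.load(n+"0.npz")["p"][box[1]:box[3],box[0]:box[2]].reshape(-1,3)
    m=abs(P[:,2]-.072)<.004; A=P[m][:,:2].astype(np.float32); print(n,"pillar top",len(A),cv2.minAreaRect(A),np.median(P[m][:,2]))
for n,box in(("scene",(140,260,300,372)),("side",(165,300,330,375))):
    P=np.load(n+"0.npz")["p"][box[1]:box[3],box[0]:box[2]].reshape(-1,3)
    for z0,lab in((.012,"plate"),(.020,"bar")):
        m=abs(P[:,2]-z0)<.003; A=P[m][:,:2].astype(np.float32); print(n,lab,len(A),cv2.minAreaRect(A),np.median(P[m][:,2]))
E
python3 m.py
```

```text
scene dL [ 0.6373 -0.0714  0.008 ]
scene dR [ 0.67   -0.2203  0.0084]
scene dm [ 0.6546 -0.1442  0.008 ]
scene nut [0.6469 0.1328 0.0071]
scene bolt [0.6321 0.0429 0.0127]
scene mark [ 0.765  -0.1018  0.0132]
scene jl [0.4622 0.1827 0.02  ]
scene pill [0.4564 0.0035 0.0722]
scene vice [ 0.5404 -0.1504  0.0045]
scene pole [0.7308 0.0596 0.2022]
scene thumb [0.4597 0.029  0.1158]
scene barL [0.4666 0.1632 0.0204]
scene barR [0.4705 0.0774 0.02  ]
side dL [ 0.6412 -0.0668  0.0066]
side dR [ 0.6632 -0.2227  0.0053]
side nut [0.6483 0.131  0.0042]
side bolt [0.6307 0.0439 0.0118]
side mark [ 0.7627 -0.0963  0.0112]
side pill [0.4554 0.0007 0.0706]
side thumb [0.4523 0.0343 0.1127]
side barL [0.4703 0.1906 0.0178]
side barR [0.468  0.0669 0.0187]
side vice1 [ 0.4935 -0.1367  0.118 ]
side pole [0.7257 0.0675 0.1814]
scene 1224 nan ((0.6704672574996948, -0.13871997594833374), (0.08906063437461853, 0.16789279878139496), 20.380252838134766) 0.008131319136081132
side 581 nan ((0.6500832438468933, -0.1439749002456665), (0.025325536727905273, 0.17008471488952637), 10.144068717956543) 0.0067608385
[... 176 characters left out ...]
88 ((0.4568358063697815, 0.012804348021745682), (0.05405872315168381, 0.041169971227645874), 83.3162612915039) 0.07061928139261334
scene plate 3750 ((0.462663859128952, 0.08440124243497849), (0.22896982729434967, 0.08555073291063309), 86.7640380859375) 0.012224533496105697
scene bar 1488 ((0.4573156237602234, 0.08340593427419662), (0.2174805998802185, 0.06077444553375244), 88.53787994384766) 0.019979458530316897
side plate 3258 ((0.4613330066204071, 0.08625203371047974), (0.2271600067615509, 0.08656225353479385), 86.65682220458984) 0.010901774408719879
side bar 1276 ((0.4565531611442566, 0.08491156250238419), (0.21492882072925568, 0.05649276822805405), 88.86797332763672) 0.018721156332207653
```

View pics/wrist0.png

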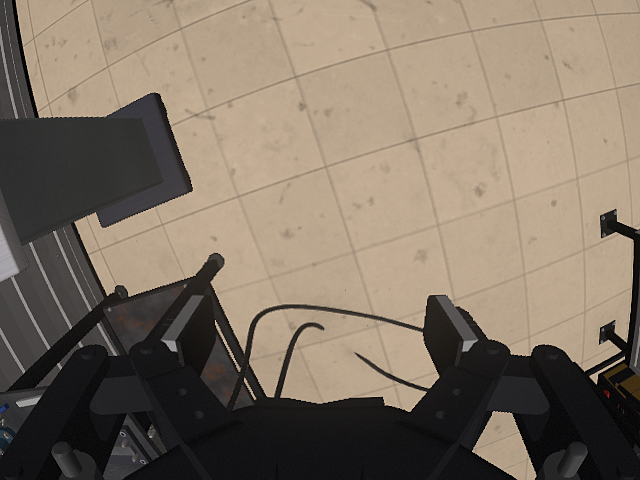

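```bash
cat >> h.py <<'E'
def down(yaw):
    """tool down, tool x at heading yaw (deg)"""
    c,s=np.cos(np.radians(yaw)),np.sin(np.radians(yaw))
    return Ro.from_matrix(np.array([[c,0,-s],[s,0,c],[0,-1,0]]))
def yaw(st):
    x=Ro.from_rotvec(st["ee_rot"]).as_matrix()[:,0]; return np.degrees(np.arctan2(x[1],x[0]))
def rows(poses,start=None):
    """poses: list of (pos,yawdeg), each one row; start pose (pos,Ro) -> prints calls of 5"""
    if start is None:
        s=readout.state(); start=(s["ee_pos"],Ro.from_rotvec(s["ee_rot"]))
    p0,R0=start
    for i in range(0,len(poses),5):
        ch=poses[i:i+5]; ch=ch+[ch[-1]]*(5-len(ch)); out=[]
        for p,y in ch:
            out.append([round(float(a),1) for a in [*(R0.inv().apply(np.array(p)-p0)*1000),*(R0.inv()*down(y)).as_rotvec(degrees=True)]])
        print(out); p0,R0=np.array(ch[-1][0]),down(ch[-1][1])
E
python3 - <<'E'
from h import *
print([a for a in dir(bot) if a[0]!='_'])
for n in("scene","side"):
    P=np.load(n+"0.npz")["p"].reshape(-1,3); P=P[~np.isnan(P[:,0])]
    v=P[(P[:,1]<-.03)&(P[:,1]>-.4)&(P[:,0]>.3)&(P[:,0]<.62)]
    for lo,hi in((.03,.06),(.06,.1),(.1,.13)):
        a=v[(v[:,2]>lo)&(v[:,2]<hi)]; print(n,lo,len(a),np.percentile(a,[1,99],axis=0).ravel())
    c=P[(P[:,2]>.25)&(P[:,0]>.3)&(P[:,0]<1)&(abs(P[:,1])<.5)]
    for z in np.arange(.25,.7,.05):
        a=c[(c[:,2]>z)&(c[:,2]<z+.05)]
        if len(a): print(n,"pole z%.2f"%z,len(a),a.min(0)[:2],a.max(0)[:2])
# swing path in polar
W=[]
N=10
for i in range(1,N+1):
    t=i/N; az=np.radians(71.7+t*(-12.3-71.7)); r=.624+t*(.665-.624)-.11*np.sin(np.pi*min(1,t*1.1))
    W.append(([r*np.cos(az),r*np.sin(az),.19+.02*t],-18.3+t*(-101+18.3)))
rows(W)
for w in W: print(np.array(w[0]),w[1])
E
```

```text
['IKError', 'pinch_z']
scene 0.03 1598 [ 0.3803 -0.3484  0.0304  0.5289 -0.0907  0.0597]
scene 0.06 2903 [ 0.3707 -0.367   0.0607  0.5718 -0.0785  0.0995]
scene 0.1 8476 [ 0.3701 -0.3666  0.101   0.5514 -0.1142  0.1278]
scene pole z0.25 5926 [ 0.3258 -0.3748] [0.7842 0.0819]
scene pole z0.30 1542 [ 0.3236 -0.3752] [0.751 0.197]
scene pole z0.35 4883 [ 0.3001 -0.3675] [0.7694 0.1964]
scene pole z0.40 4431 [ 0.3    -0.3762] [0.6975 0.0662]
scene pole z0.45 92 [ 0.3012 -0.3743] [ 0.3361 -0.3736]
side 0.03 3038 [ 0.3042 -0.3744  0.0305  0.6107 -0.0881  0.0597]
side 0.06 4444 [ 0.3099 -0.3664  0.0604  0.5984 -0.0779  0.0997]
side 0.1 7324 [ 0.3094 -0.3655  0.1007  0.5978 -0.1111  0.1292]
side pole z0.25 8634 [ 0.3    -0.3752] [0.9999 0.0878]
side pole z0.30 5844 [ 0.3642 -0.3767] [0.9998 0.2091]
side pole z0.35 7938 [ 0.4248 -0.3677] [0.997  0.2608]
side pole z0.40 7433 [ 0.4882 -0.3753] [0.8863 0.2772]
side pole z0.45 788 [ 0.5955 -0.3738] [ 0.7524 -0.3629]
[[86.7, 1.4, -40.1, 0.1, 8.3, 0.0], [162.8, -0.5, -86.6, 0.1, 16.6, 0.0], [230.9, -2.5, -134.7, 0.1, 24.8, 0.0], [294.9, -4.4, -181.4, 0.1, 33.1, 0.0], [358.8, -6.3, -226.6, 0.1, 41.4, 0.0]]
[[80.8, -2.0, 9.5, 0.0, 8.3, 0.0], [167.8, -4.0, 17.4, 0.0, 16.5, 0.0], [262.6, -6.0, 18.8, 0.0, 24.8, 0.0], [363.9, -8.0, 7.6, -0.0, 33.1, -0.0], [444.5, -10.0, -46.7, -0.0, 41.4, -0.0]]
[0.2655 0.5278 0.192 ] -26.57
[0.3232 0.4599 0.194 ] -34.84
[0.3728 0.3929 0.196 ] -43.11
[0.4189 0.3285 0.198 ] -51.38000000000001
[0.4655 0.2655 0.2   ] -59.650000000000006
[0.5145 0.2006 0.202 ] -67.92
[0.5653 0.1295 0.204 ] -76.19
[0.6144 0.0484 0.206 ] -84.46000000000001
[ 0.6559 -0.0447  0.208 ] -92.73
[ 0.6497 -0.1417  0.21  ] -101.0
```

```bash
python3 - <<'E'
from h import *
for n in("scene","side"):
    P=np.load(n+"0.npz")["p"].reshape(-1,3); P=P[~np.isnan(P[:,0])]
    c=P[(P[:,2]>.25)&(P[:,0]>.3)&(P[:,0]<1)&(P[:,1]<.5)&(P[:,1]>-.25)]
    for z in np.arange(.25,.7,.05):
        a=c[(c[:,2]>z)&(c[:,2]<z+.05)]
        if len(a): print(n,"pole z%.2f"%z,len(a),a.min(0)[:2],a.max(0)[:2], a[a[:,0].argmin()])
W=[]
A=[(71.7,.624),(62,.59),(53,.56),(44,.53),(35,.505),(26,.49),(17,.485),(8,.485),(0,.50),(-6,.54),(-11,.60),(-12.3,.655),(-12.3,.667)]
for i,(az,r) in enumerate(A[1:]):
    y=-18.3+(az-71.7)/(84)*82.7
    az=np.radians(az); W.append(([r*np.cos(az),r*np.sin(az),.2],round(y,1)))
W+= [W[-1]]*3
rows(W)
E
```

```text
scene pole z0.25 767 [0.7226 0.0483] [0.7574 0.0819] [0.7226 0.0652 0.2841]
scene pole z0.30 901 [0.7236 0.0474] [0.751 0.197] [0.7236 0.064  0.3129]
scene pole z0.35 2522 [0.6779 0.0107] [0.7694 0.1964] [0.6779 0.053  0.3827]
scene pole z0.40 83 [0.6809 0.0474] [0.6975 0.0662] [0.6809 0.0629 0.4003]
side pole z0.25 645 [0.721  0.0503] [0.7475 0.0878] [0.721  0.0672 0.2899]
side pole z0.30 786 [0.7224 0.0498] [0.7591 0.2091] [0.7224 0.0682 0.3193]
side pole z0.35 3896 [0.6773 0.0132] [0.7741 0.2608] [0.6773 0.0565 0.3733]
side pole z0.40 3797 [0.6801 0.0138] [0.7766 0.2772] [0.6801 0.0604 0.4006]
[[99.8, -6.6, -43.1, 0.1, 9.5, 0.0], [179.9, -6.5, -94.3, 0.1, 18.4, 0.0], [246.7, -6.4, -155.5, 0.1, 27.3, 0.0], [302.1, -6.3, -219.9, 0.1, 36.1, 0.0], [350.9, -6.2, -282.6, 0.1, 45.0, 0.0]]
[[75.7, 0.0, -11.9, 0.0, 8.9, 0.0], [149.5, 0.0, -30.6, 0.0, 17.7, 0.0], [218.7, 0.0, -43.3, 0.0, 25.6, 0.0], [285.7, 0.0, -35.5, -0.0, 31.5, -0.0], [360.9, 0.0, -15.2, -0.0, 36.4, -0.0]]
[[16.1, 0.0, 54.5, 0.0, 1.3, 0.0], [16.6, 0.0, 66.5, 0.0, 1.3, 0.0], [16.6, 0.0, 66.5, 0.0, 1.3, 0.0], [16.6, 0.0, 66.5, 0.0, 1.3, 0.0], [16.6, 0.0, 66.5, 0.0, 1.3, 0.0]]
```

move_arm(
  increments=[
    [[50,-4,-22,0,5,0],[100,-7,-45,0,10,0],[145,-7,-75,0,15,0],[185,-7,-105,0,20,0],[225,-7,-140,0,25,0]],
  ],
  jaw=-1,
)

```text
clock: 0.78
ee_pos: [0.3663, 0.3881, 0.2002]
ee_rot: [-1.49, 0.593, -0.593]
force: [1.4, -0.5, -0.6]
width: 1.0
```

```bash
python3 - <<'E'
from h import *
s=readout.state(); print(s["clock"],s["ee_pos"],yaw(s),s["qpos"])
W=[]
A=[(46,.54),(40,.51),(34,.50),(28,.49),(22,.485),(16,.485),(10,.485),(4,.49),(-1,.505),(-5,.53),(-8,.57),(-11,.61),(-12.3,.64),(-12.3,.667),(-12.3,.667)]
for i,(az,r) in enumerate(A):
    y=-18.3+(az-71.7)/(84)*82.7
    az=np.radians(az); W.append(([r*np.cos(az),r*np.sin(az),.2],round(y,1)))
rows(W)
E
```

```text
0.775 [0.3663 0.3881 0.2002] -43.43117946408162 [-1.0474  0.1823  0.2001  1.6186 -0.0364  1.3461 -0.0296]
[[6.2, 0.2, 6.3, 0.1, 0.2, 0.0], [59.2, 0.3, -27.0, 0.1, 6.1, 0.0], [109.7, 0.4, -45.7, 0.1, 12.0, 0.0], [156.9, 0.5, -69.2, 0.1, 17.9, 0.1], [202.5, 0.5, -92.6, 0.1, 23.8, 0.1]]
[[50.7, 0.0, -3.4, 0.0, 5.9, 0.0], [100.7, 0.0, -12.0, 0.0, 11.8, 0.0], [151.1, 0.0, -21.1, 0.0, 17.8, 0.0], [197.0, 0.0, -22.9, 0.0, 22.7, 0.0], [240.4, 0.0, -16.1, -0.0, 26.6, -0.0]]
[[30.6, 0.0, 38.6, 0.0, 3.0, 0.0], [65.4, 0.0, 75.3, 0.0, 5.9, 0.0], [83.5, 0.0, 103.1, 0.0, 7.2, 0.0], [87.5, 0.0, 129.8, 0.0, 7.2, 0.0], [87.5, 0.0, 129.8, 0.0, 7.2, 0.0]]
```

move_arm(
  increments=[
    [[30,0,-14,0,4,0],[65,0,-30,0,7,0],[110,0,-46,0,12,0],[157,0,-69,0,18,0],[203,0,-93,0,24,0]],
  ],
)

```text
clock: 1.4
ee_pos: [0.4499, 0.1795, 0.2005]
ee_rot: [-1.371, 0.916, -0.916]
force: [0.8, 0.4, -0.1]
width: 0.998
```

move_arm(
  increments=[
    [[51,0,-3,0,6,0],[101,0,-12,0,12,0],[151,0,-21,0,18,0],[197,0,-23,0,23,0],[240,0,-16,0,27,0]],
  ],
)

```text
clock: 2.02
ee_pos: [0.5267, -0.05, 0.2011]
ee_rot: [-1.17, 1.269, -1.27]
force: [2.0, -0.2, 0.1]
width: 0.999
```

move_arm(
  increments=[
    [[31,0,39,0,3,0],[65,0,75,0,6,0],[84,0,103,0,7,0],[88,0,120,0,7,0],[88,0,130,0,7,0]],
  ],
)

```text
clock: 2.65
ee_pos: [0.6493, -0.1487, 0.2005]
ee_rot: [-1.107, 1.359, -1.358]
force: [-0.7, 1.2, 0.2]
width: 1.001
```

```bash
python3 - <<'E'
from h import *
s=readout.state(); print(s["clock"],s["ee_pos"],yaw(s),s["qpos"])
f=viewer.grab_frame("wrist"); save("w1.png",f["pixels"]); P=pts(f,s); np.savez("w1.npz",p=P,px=f["pixels"])
Q=P.reshape(-1,3)
m=(Q[:,2]>.0045)&(Q[:,2]<.0115)&(abs(Q[:,0]-.652)<.07)&(abs(Q[:,1]+.144)<.11)
k=(m.reshape(480,640)*255).astype(np.uint8); k=cv2.morphologyEx(k,cv2.MORPH_OPEN,np.ones((3,3)))
n,l,st,c=cv2.connectedComponentsWithStats(k)
for i in range(1,n):
    if st[i,4]>300: print(st[i],np.nanmedian(P[l==i],0),cv2.minAreaRect(P[l==i][:,:2].astype(np.float32)))
t=P[np.ix_(range(100,300,20),range(200,480,40))][...,2]; print(t)
E
```

```text
2.65 [ 0.6493 -0.1487  0.2005] -101.71169001709764 [-0.2539  0.541   0.6886  1.2508 -0.3346  1.4636  0.1936]
[ 285  114   75  157 3182] [ 0.6554 -0.1377  0.0071] ((0.6558321714401245, -0.14199548959732056), (0.023241957649588585, 0.1707455962896347), 8.464468002319336)
[[-0.0019 -0.0012 -0.0014 -0.0004 -0.0013  0.     -0.0015]
 [-0.0014 -0.0019 -0.0008 -0.0027 -0.0002 -0.002  -0.0005]
 [-0.0007 -0.0023  0.     -0.0009 -0.0012 -0.0004  0.0003]
 [-0.0024 -0.0016 -0.0001  0.0059 -0.0013 -0.0021  0.0148]
 [-0.0008 -0.001  -0.0025  0.0069 -0.0006 -0.0019  0.0146]
 [-0.0009 -0.0014 -0.0008  0.0066 -0.0007 -0.0017 -0.0015]
 [-0.0015  0.0027 -0.0005 -0.0008 -0.0009  0.0033 -0.0012]
 [ 0.0209 -0.0017 -0.0018 -0.0014 -0.0008  0.0004 -0.0013]
 [ 0.0134 -0.0001 -0.0014 -0.0015 -0.001   0.0011 -0.0015]
 [ 0.026  -0.0022  0.0145  0.0184 -0.0011 -0.0004 -0.0008]]
```

View pics/w1.png

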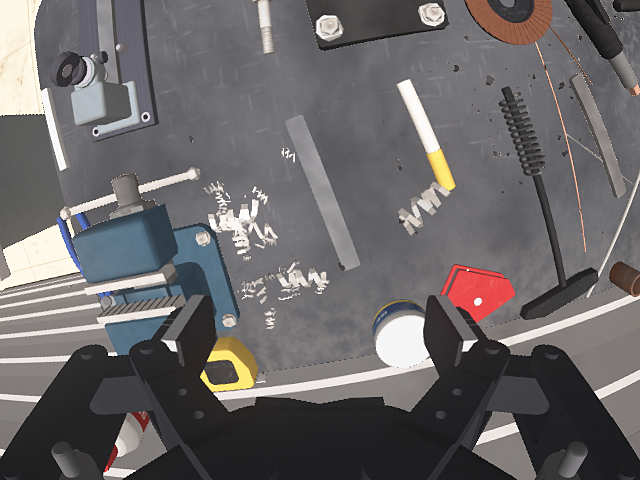

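Wrist view: doubler clear at (287,120)–(355,268), the vice's blue body at the left ending near column 240 and the marker at (425,130), well off. The jig is at the top left, with the screw at (80,68).

```bash
python3 - <<'E'
from h import *
P=np.load("w1.npz")["p"].reshape(-1,3)
v=P[(P[:,2]>.02)&(P[:,2]<.14)&(P[:,0]<.64)&(P[:,0]>.4)&(P[:,1]<-.06)&(P[:,1]>-.25)]
print("vice max",v.max(0),v[v[:,0].argmax()]);
for y in np.arange(-.24,-.06,.03):
    a=v[abs(v[:,1]-y)<.015]; print(y,len(a),np.percentile(a[:,0],99.5) if len(a) else 0)
a=v[v[:,2]>.06]; print(a.max(0))
g=([.654,-.132,.09],-81.5); s=readout.state(); p0=s["ee_pos"];y0=yaw(s)
rows([(p0+(np.array(g[0])-p0)*min(1,i/4),y0+(g[1]-y0)*min(1,i/4)) for i in range(1,6)])
E
```

```text
vice max [ 0.5747 -0.0708  0.1214] [ 0.5747 -0.1474  0.0203]
-0.24 41 0.49811132330837293
-0.21 1475 0.5162005856118022
-0.18 3070 0.5197782595511969
-0.15 3098 0.5232549588758285
-0.12 3745 0.5191272614628176
-0.09 1896 0.5440085368971984
[ 0.5207 -0.0708  0.1214]
[[-4.1, 27.6, 0.2, 0.0, -5.0, 0.0], [-8.2, 55.2, 0.4, 0.0, -10.1, 0.0], [-12.3, 82.8, 0.6, 0.0, -15.1, 0.0], [-16.4, 110.4, 0.8, 0.0, -20.2, 0.0], [-16.4, 110.4, 0.8, 0.0, -20.2, 0.0]]
```

Vice reaches only x 0.575 there, so the gripper is clear of it.

move_arm(
  increments=[
    [[-4,28,0,0,-5,0],[-8,55,0,0,-10,0],[-12,83,1,0,-15,0],[-16,105,1,0,-20,0],[-16,110,1,0,-20,0]],
  ],
  jaw=0,
  newtons=60,
)

```text
clock: 3.32
ee_pos: [0.653, -0.1305, 0.089]
ee_rot: [-1.276, 1.103, -1.097]
force: [-0.1, -0.4, 0.9]
width: 0.501
```

```bash
python3 - <<'E'
from h import *
s=readout.state(); print(s["clock"],s["ee_pos"],yaw(s),s["qpos"],s["width"])
f=viewer.grab_frame("wrist"); save("w2.png",f["pixels"]); P=pts(f,s); np.savez("w2.npz",p=P,px=f["pixels"])
Q=P.reshape(-1,3)
m=(Q[:,2]>.004)&(Q[:,2]<.0115)&(abs(Q[:,0]-.652)<.05)&(abs(Q[:,1]+.144)<.11)
k=(m.reshape(480,640)*255).astype(np.uint8); k=cv2.morphologyEx(k,cv2.MORPH_OPEN,np.ones((3,3)))
n,l,st,c=cv2.connectedComponentsWithStats(k)
for i in range(1,n):
    if st[i,4]>500:
        q=P[l==i]; print(st[i],np.nanmedian(q,0),cv2.minAreaRect(q[:,:2].astype(np.float32)),q.min(0),q.max(0))
        ys=np.arange(q[:,1].min()+.008,q[:,1].max()-.008,.01)
        e=np.array([[y,*np.percentile(q[abs(q[:,1]-y)<.005][:,0],[3,97])] for y in ys if (abs(q[:,1]-y)<.005).sum()>20])
        print(e); 
        for j in(1,2): print(np.polyfit(e[:,0],e[:,j],1))
        print("mid",np.polyfit(e[:,0],e[:,1:].mean(1),1))
E
```

```text
3.325 [ 0.653  -0.1305  0.089 ] -81.564683364574 [-0.2348  0.592   0.5822  1.4041 -0.33    1.2466  0.5222] 0.5008539852747682
[ 303  130   31  215 5839] [ 0.6543 -0.1309  0.0071] ((0.6548228859901428, -0.14204367995262146), (0.022129148244857788, 0.1699555367231369), 9.221514701843262) [ 0.6323 -0.2265  0.004 ] [ 0.6791 -0.057   0.0097]
[[-0.2185  0.6571  0.6782]
 [-0.2085  0.6575  0.6765]
 [-0.1985  0.6563  0.6748]
 [-0.1885  0.6547  0.6731]
 [-0.1785  0.6526  0.6716]
 [-0.1685  0.6513  0.67  ]
 [-0.1585  0.6491  0.6684]
 [-0.1485  0.647   0.6667]
 [-0.1385  0.6456  0.6647]
 [-0.1285  0.6439  0.6628]
 [-0.1185  0.6421  0.6612]
 [-0.1085  0.6406  0.6596]
 [-0.0985  0.6386  0.658 ]
 [-0.0885  0.6372  0.6565]
 [-0.0785  0.6352  0.655 ]
 [-0.0685  0.6336  0.6534]]
[-0.1684  0.6222]
[-0.1669  0.6417]
mid [-0.1676  0.632 ]
```

View pics/w2.png

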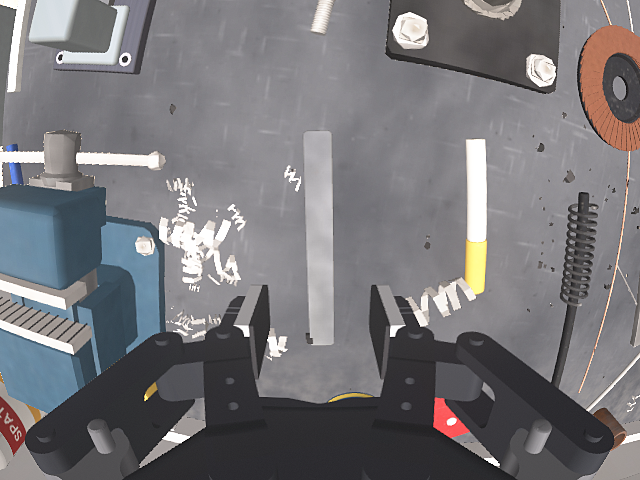

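Wrist view: the doubler sits centred between the fingers, from (318,132) to (320,345), and the fingers are clear of everything. Descending to grip.

move_arm(
  increments=[
    [[2,30,1,0,-1,0],[2,60,1,0,-1,0],[2,80,1,0,-1,0],[2,87,1,0,-1,0],[2,87,1,0,-1,0]],
  ],
)

```text
clock: 4.0
ee_pos: [0.6548, -0.1332, 0.003]
ee_rot: [-1.282, 1.09, -1.087]
force: [0.3, -0.4, 0.7]
width: 0.499
```

move_arm(
  increments=[
    [[0,0,0,0,0,0],[0,0,0,0,0,0],[0,0,0,0,0,0],[0,0,0,0,0,0],[0,0,0,0,0,0]],
  ],
  jaw=1,
  newtons=60,
)

```text
clock: 4.62
ee_pos: [0.6547, -0.1332, 0.003]
ee_rot: [-1.282, 1.091, -1.087]
force: [0.9, 1.6, -0.6]
width: 0.002
```

```bash
python3 - <<'E'
from h import *
s=readout.state(); print(s["clock"],s["ee_pos"],yaw(s),s["qpos"],s["width"]*85,s["force"],s["wrist_torque"])
E
```

```text
4.625 [ 0.6547 -0.1332  0.003 ] -80.70687140368115 [-0.2112  0.6762  0.5448  1.4766 -0.3735  1.0953  0.5707] 0.15751746794161553 [ 0.8658  1.6416 -0.5502] [ 0.0119 -0.0339 -0.0576]
```

```bash
python3 - <<'E'
from h import *
s0=dict(ee_pos=np.array([0.653,-0.1305,0.089]))
P=np.load("w2.npz")["p"]
# fingers: z vs column
Q=P[270:420,220:420].reshape(-1,3); m=(Q[:,2]>.03)
q=Q[m]; d=q-s0["ee_pos"]
for lo,hi in((.03,.085),(.085,.095),(.095,.1),(.1,.105),(.105,.12)):
    a=d[(q[:,2]>lo)&(q[:,2]<hi)]; print(lo,len(a), a.min(0) if len(a) else '', a.max(0) if len(a) else '')
# now current view
s=readout.state(); f=viewer.grab_frame("wrist"); save("w3.png",f["pixels"]); P=pts(f,s)
q=P[250:400,200:440].reshape(-1,3); d=q-s["ee_pos"]
b=q[(q[:,2]>.003)&(q[:,2]<.012)]; print("bar",np.nanmedian(b,0),cv2.minAreaRect(P[100:260][(P[100:260,:,2]>.004)&(P[100:260,:,2]<.011)&(abs(P[100:260,:,0]-.65)<.05)][:,:2].astype(np.float32)))
E
```

```text
0.03 0  
0.085 0  
0.095 0  
0.1 0  
0.105 0  
bar [ 0.654  -0.1312  0.0071] ((0.6401808261871338, -0.09236367046833038), (0.03392738103866577, 0.0666404739022255), 9.817651748657227)
```

View pics/w3.png

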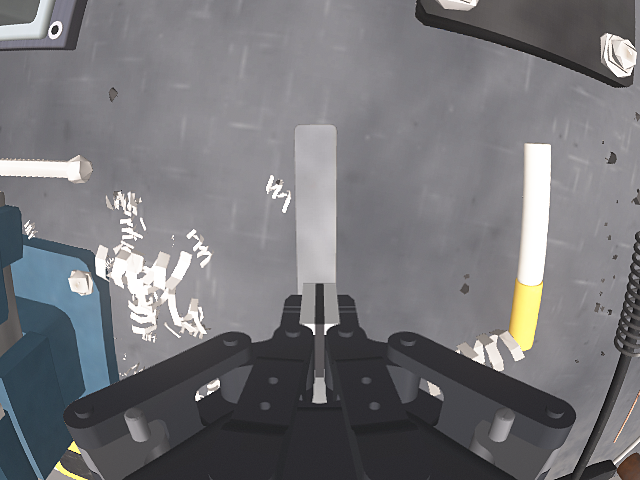

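Wrist view: the fingers are shut above the bar, at (320,290), and the bar has not moved. The tips sit higher than I assumed. Reopening and going about 7 mm lower.

move_arm(
  increments=[
    [[0,0,0,0,0,0],[0,0,0,0,0,0],[0,2,0,0,0,0],[0,5,0,0,0,0],[0,7,0,0,0,0]],
  ],
  jaw=0.1,
)

```text
clock: 5.3
ee_pos: [0.6545, -0.1331, -0.0044]
ee_rot: [-1.283, 1.091, -1.087]
force: [0.0, 0.1, -0.1]
width: 0.449
```

move_arm(
  increments=[
    [[0,0,0,0,0,0],[0,0,0,0,0,0],[0,0,0,0,0,0],[0,0,0,0,0,0],[0,0,0,0,0,0]],
  ],
  jaw=0.6,
)

```text
clock: 5.92
ee_pos: [0.6545, -0.1331, -0.0043]
ee_rot: [-1.283, 1.091, -1.087]
force: [-0.7, -0.4, 0.6]
width: 0.199
```

```bash
python3 - <<'E'
from h import *
s=readout.state(); print(s["clock"],s["ee_pos"],yaw(s),s["width"]*85,s["force"],s["wrist_torque"])
E
```

```text
5.925 [ 0.6545 -0.1331 -0.0043] -80.7056048311292 16.94735289444223 [-0.7303 -0.4461  0.5763] [ 0.0266  0.028  -0.0196]
```

Still nothing between the pads (17 mm, no force). Checking the tip height with the fixed cameras.

```bash
python3 - <<'E'
from h import *
s=readout.state()
ims=[]
for n in("scene","side"):
    f=viewer.grab_frame(n); P=pts(f)
    K=f["mtx"]; c=f["R"]@s["ee_pos"]+f["t"]; uv=K@c/c[2]; print(n,"TCP px",uv[:2])
    u,v=uv[:2].astype(int); u0,v0=u-50,v-60
    np.savez(n+"4.npz",p=P); im=f["pixels"][v0:v0+90,u0:u0+100]; ims.append(cv2.resize(im[...,::-1],(400,360),interpolation=cv2.INTER_NEAREST)); print(u0,v0)
    q=P.reshape(-1,3); q=q[(abs(q[:,0]-.65)<.05)&(abs(q[:,1]+.133)<.03)&(q[:,2]>.012)&(q[:,2]<.1)]; print(len(q),q.min(0) if len(q) else '')
    for z in range(10,60,5):
        a=q[(q[:,2]>z/1000)&(q[:,2]<z/1000+.005)]; 
        if len(a): print(z,len(a),a.min(0)[:2],a.max(0)[:2])
cv2.imwrite("pics/s4.png",np.hstack(ims))
E
```

```text
scene TCP px [402.6474 291.1348]
352 231
257 [ 0.6044 -0.1539  0.0123]
10 1 [ 0.6541 -0.1303] [ 0.6541 -0.1303]
30 3 [ 0.6389 -0.1434] [ 0.6427 -0.1284]
35 15 [ 0.6346 -0.1472] [ 0.6659 -0.1269]
40 29 [ 0.6326 -0.1478] [ 0.6699 -0.1255]
45 37 [ 0.6308 -0.1477] [ 0.6678 -0.1265]
50 28 [ 0.6318 -0.1473] [ 0.6656 -0.1267]
55 23 [ 0.6301 -0.1471] [ 0.6691 -0.1318]
side TCP px [395.4565 270.1707]
345 210
330 [ 0.6025 -0.1516  0.03  ]
25 1 [ 0.6402 -0.1315] [ 0.6402 -0.1315]
30 13 [ 0.6367 -0.1433] [ 0.6627 -0.1212]
35 20 [ 0.6331 -0.1448] [ 0.6618 -0.121 ]
40 36 [ 0.6298 -0.1457] [ 0.6609 -0.1203]
45 26 [ 0.6291 -0.1452] [ 0.6641 -0.1198]
50 30 [ 0.6284 -0.1447] [ 0.665  -0.1193]
55 32 [ 0.6287 -0.1429] [ 0.6626 -0.1207]
```

View pics/s4.png

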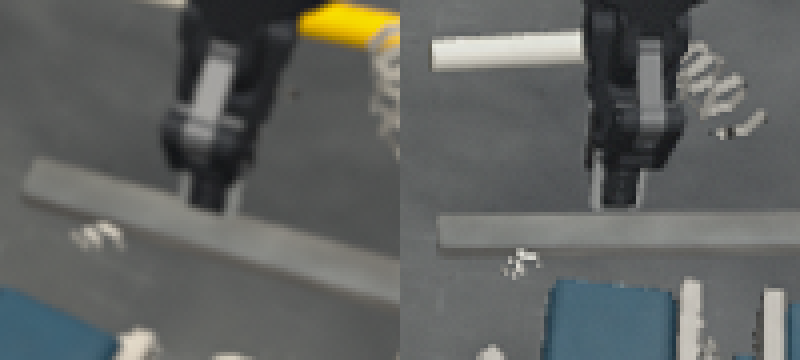

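Side crop: the real fingertips end about 28–30 mm over the table (above the bar, at (615,207) in the crop). The reported TCP is at z = -4 mm, so the tips are some 32 mm behind it. The bar is undisturbed. I will take tip = TCP + 32 mm and descend while watching the force.

move_arm(
  increments=[
    [[0,0,0,0,0,0],[0,0,0,0,0,0],[0,7,0,0,0,0],[0,14,0,0,0,0],[0,20,0,0,0,0]],
  ],
  jaw=0.1,
)

```text
clock: 6.65
ee_pos: [0.6541, -0.133, -0.0253]
ee_rot: [-1.283, 1.092, -1.087]
force: [-0.0, -0.4, 0.2]
width: 0.449
```

move_arm(
  increments=[
    [[0,0,0,0,0,0],[0,0,0,0,0,0],[0,0,0,0,0,0],[0,0,0,0,0,0],[0,0,0,0,0,0]],
  ],
  jaw=0.7,
  newtons=30,
)

```text
clock: 7.28
ee_pos: [0.6542, -0.133, -0.0251]
ee_rot: [-1.283, 1.091, -1.087]
force: [0.7, 0.4, -0.3]
width: 0.153
```

```bash
python3 - <<'E'
from h import *
s=readout.state(); print(s["clock"],s["ee_pos"],yaw(s),s["width"]*85,s["force"],s["wrist_torque"])
for n in("scene","side"):
    f=viewer.grab_frame(n); P=pts(f)
    q=P.reshape(-1,3); q=q[(abs(q[:,0]-.65)<.05)&(abs(q[:,1]+.133)<.03)&(q[:,2]>.01)&(q[:,2]<.1)]
    for z in range(0,40,4):
        a=q[(q[:,2]>z/1000)&(q[:,2]<z/1000+.004)]; 
        if len(a): print(z,len(a),a.min(0)[:2],a.max(0)[:2])
E
```

```text
7.275 [ 0.6542 -0.133  -0.0251] -80.70031591584679 12.973563956965421 [ 0.7084  0.3695 -0.3107] [-0.0551  0.0332 -0.0308]
8 17 [ 0.6382 -0.156 ] [ 0.6614 -0.1034]
12 6 [ 0.6394 -0.1456] [ 0.6436 -0.1264]
16 14 [ 0.6377 -0.1467] [ 0.6624 -0.1267]
20 23 [ 0.6347 -0.147 ] [ 0.668  -0.1259]
24 24 [ 0.633  -0.1468] [ 0.666  -0.1259]
28 22 [ 0.6335 -0.1467] [ 0.6468 -0.1266]
32 19 [ 0.6337 -0.1466] [ 0.6696 -0.131 ]
36 14 [ 0.632  -0.1433] [ 0.6674 -0.1309]
8 6 [ 0.6384 -0.1403] [ 0.6416 -0.1073]
12 8 [ 0.637  -0.1434] [ 0.6576 -0.1216]
16 15 [ 0.6337 -0.1449] [ 0.6602 -0.1213]
20 29 [ 0.6302 -0.1444] [ 0.6587 -0.1207]
24 26 [ 0.6309 -0.1455] [ 0.6627 -0.1202]
28 24 [ 0.6311 -0.1452] [ 0.6626 -0.1197]
32 22 [ 0.63   -0.1448] [ 0.6589 -0.1213]
36 18 [ 0.6311 -0.1413] [ 0.659  -0.1209]
```

move_arm(
  increments=[
    [[0,-3,0,0,0,0],[0,0,0,0,0,0],[0,2,0,0,0,0],[0,5,0,0,0,0],[0,8,0,0,0,0]],
  ],
  jaw=0.25,
)

```text
clock: 8.0
ee_pos: [0.654, -0.133, -0.0335]
ee_rot: [-1.283, 1.092, -1.087]
force: [-0.5, -0.1, 0.5]
width: 0.372
```

move_arm(
  increments=[
    [[0,0,0,0,0,0],[0,0,0,0,0,0],[0,0,0,0,0,0],[0,0,0,0,0,0],[0,0,0,0,0,0]],
  ],
  jaw=0.75,
  newtons=30,
)

```text
clock: 8.62
ee_pos: [0.654, -0.1329, -0.0336]
ee_rot: [-1.283, 1.092, -1.087]
force: [0.3, -0.2, -2.1]
width: 0.217
```

```bash
python3 - <<'E'
from h import *
s=readout.state(); print(s["clock"],s["ee_pos"],yaw(s),s["width"]*85,s["force"],s["wrist_torque"])
E
```

```text
8.625 [ 0.654  -0.1329 -0.0336] -80.70460276553442 18.469431967216945 [ 0.3447 -0.2072 -2.0523] [ 0.0173 -0.0422  0.0047]
```

Now it holds at 18.5 mm. Gripping harder, lifting and checking.

move_arm(
  increments=[
    [[0,0,0,0,0,0],[0,0,0,0,0,0],[0,-5,0,0,0,0],[0,-20,0,0,0,0],[0,-50,0,0,0,0]],
  ],
  jaw=1,
  newtons=80,
)

```text
clock: 9.25
ee_pos: [0.6534, -0.1328, 0.0167]
ee_rot: [-1.284, 1.093, -1.085]
force: [0.6, -0.1, -1.6]
width: 0.194
```

```bash
python3 - <<'E'
from h import *
s=readout.state(); print(s["clock"],s["ee_pos"],yaw(s),s["width"]*85,s["force"],s["wrist_torque"],s["qpos"])
W=[]
A=[(.654,-.133,.07),(.63,-.115,.13),(.595,-.07,.14),(.555,-.02,.14),(.52,.03,.14),(.49,.08,.14),(.47,.13,.14),(.4655,.1517,.14),(.4655,.1517,.12),(.4655,.1517,.10)]
Y=[-80.5,-81,-83,-85,-87,-89,-91,-93.2,-93.2,-93.2]
rows(list(zip(A,Y)))
E
```

```text
9.25 [ 0.6534 -0.1328  0.0167] -80.70686105451783 16.46531379263821 [ 0.5793 -0.0554 -1.5535] [-0.0149 -0.0724 -0.0081] [-0.2154  0.6616  0.5515  1.4669 -0.3651  1.1219  0.5649]
[[0.2, -53.3, 0.3, 0.3, -0.2, -0.1], [-21.5, -113.1, -20.8, 0.3, 0.3, -0.1], [-71.6, -122.9, -48.1, 0.3, 2.3, -0.1], [-127.4, -122.6, -79.5, 0.3, 4.3, -0.1], [-182.4, -122.4, -106.0, 0.3, 6.3, -0.1]]
[[-51.5, 0.0, -27.3, 0.0, 2.0, 0.0], [-102.5, 0.0, -44.7, -0.0, 4.0, -0.0], [-124.4, 0.0, -48.1, -0.0, 6.2, -0.0], [-124.4, 20.0, -48.1, -0.0, 6.2, -0.0], [-124.4, 40.0, -48.1, -0.0, 6.2, -0.0]]
```

Weight of about 1.6 N confirms it is held. Carrying it over.

move_arm(
  increments=[
    [[0,-53,0,0,0,0],[-22,-100,-20,0,0,0],[-70,-123,-48,0,2,0],[-125,-123,-79,0,4,0],[-180,-123,-106,0,6,0]],
  ],
)

```text
clock: 9.88
ee_pos: [0.5195, 0.0286, 0.1422]
ee_rot: [-1.235, 1.171, -1.165]
force: [-0.2, 0.5, -0.8]
width: 0.197
```

move_arm(
  increments=[
    [[-50,0,-27,0,2,0],[-100,0,-44,0,4,0],[-124,0,-48,0,6,0],[-126,20,-48,0,6,0],[-126,35,-48,0,6,0]],
  ],
)

```text
clock: 10.5
ee_pos: [0.4647, 0.152, 0.1079]
ee_rot: [-1.185, 1.248, -1.242]
force: [-0.9, 0.1, -2.0]
width: 0.193
```

```bash
python3 - <<'E'
from h import *
s=readout.state(); print(s["clock"],s["ee_pos"],yaw(s),s["width"]*85,s["force"],s["wrist_torque"],s["qpos"])
f=viewer.grab_frame("wrist"); save("w5.png",f["pixels"]); P=pts(f,s); np.savez("w5.npz",p=P,px=f["pixels"])
for n in("scene","side"):
    f=viewer.grab_frame(n); np.savez(n+"5.npz",p=pts(f),px=f["pixels"]); save(n+"5.png",f["pixels"])
E
```

```text
10.5 [0.4647 0.152  0.1079] -92.80633020338746 16.36883996605723 [-0.8658  0.1286 -2.0412] [ 0.0326  0.0418 -0.0172] [-0.8534  0.1625  0.5277  1.8754 -0.0942  1.128  -0.3399]
```

View pics/w5.png

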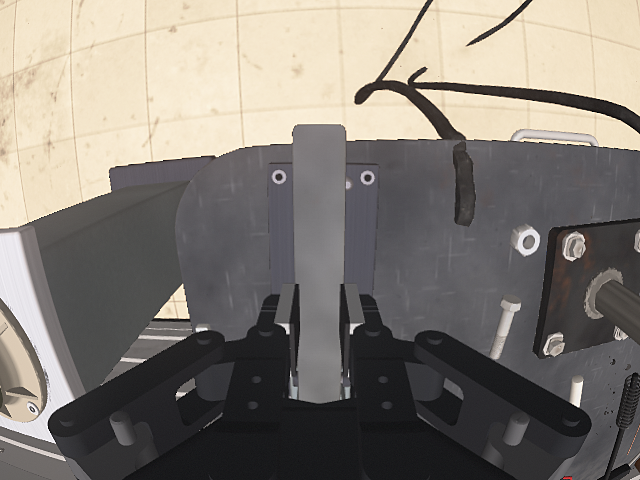

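Wrist view: the bar runs straight between the fingers, (320,125) to (320,400). The jig plate lies below at columns 270–380, with a dowel at (348,185). Measuring the bar in the hand and the plate.

```bash
cat > jig.py <<'E'
from h import *
def edges(q,step=.008,pc=(2,98),nmin=15):
    ys=np.arange(np.nanmin(q[:,1])+.006,np.nanmax(q[:,1])-.006,step)
    return np.array([[y,*np.percentile(q[abs(q[:,1]-y)<step/2][:,0],pc)] for y in ys if (abs(q[:,1]-y)<step/2).sum()>nmin])
E
python3 - <<'E'
from jig import *
P=np.load("w5.npz")["p"]; Q=P.reshape(-1,3); Q=Q[~np.isnan(Q[:,0])]
b=Q[(Q[:,2]>.12)&(Q[:,2]<.18)&(abs(Q[:,0]-.465)<.03)]; print("bar",len(b),np.median(b,0),b.min(0),b.max(0),cv2.minAreaRect(b[:,:2].astype(np.float32)))
e=edges(b); print(np.polyfit(e[:,0],e[:,1:].mean(1),1), (e[:,2]-e[:,1]).mean(), "z slope",np.polyfit(b[:,1],b[:,2],1))
p=Q[(abs(Q[:,2]-.011)<.004)&(abs(Q[:,0]-.465)<.06)&(Q[:,1]>.05)]; print("plate",len(p),p.min(0),p.max(0))
e=edges(p); e=e[(e[:,2]-e[:,1]>.07)&(e[:,2]-e[:,1]<.095)]; print(e); 
if len(e)>2: print(np.polyfit(e[:,0],e[:,1:].mean(1),1))
d=Q[(Q[:,2]>.021)&(Q[:,2]<.03)&(abs(Q[:,0]-.465)<.05)&(Q[:,1]>.1)]; print("dowel",len(d),d.min(0) if len(d) else'',d.max(0) if len(d) else'')
for n in("scene","side"):
    P=np.load(n+"5.npz")["p"];Q=P.reshape(-1,3)
    q=Q[(abs(Q[:,0]-.465)<.04)&(Q[:,1]>.04)&(Q[:,1]<.25)&(Q[:,2]>.13)&(Q[:,2]<.165)]
    print(n,len(q),np.median(q,0),q.min(0),q.max(0)); q=q[abs(q[:,2]-np.percentile(q[:,2],70))<.004]; print(cv2.minAreaRect(q[:,:2].astype(np.float32)))
E
python3 - <<'E'
from jig import *
# jig from initial fixed views: plate edges vs y, pillar end, dowels
for n in("scene","side"):
    P=np.load(n+"0.npz")["p"];Q=P.reshape(-1,3);Q=Q[~np.isnan(Q[:,0])]
    z0=.0122 if n=="scene" else .0109
    p=Q[(abs(Q[:,2]-z0)<.0025)&(abs(Q[:,0]-.463)<.055)&(Q[:,1]>-.04)&(Q[:,1]<.21)]; e=edges(p,.01); e=e[(e[:,2]-e[:,1]>.075)&(e[:,2]-e[:,1]<.095)]
    print(n,"plate mid",np.polyfit(e[:,0],e[:,1:].mean(1),1),"at y=.1068",np.polyval(np.polyfit(e[:,0],e[:,1:].mean(1),1),.1068),"ends",np.percentile(p[:,1],[.3,99.7]),"w",(e[:,2]-e[:,1]).mean())
    f=Q[(abs(Q[:,2]-z0-.008)<.0025)&(abs(Q[:,0]-.465)<.014)&(Q[:,1]>.05)&(Q[:,1]<.2)]; e=edges(f,.01,(5,95),8); print("fixed bar w",(e[:,2]-e[:,1]),np.polyfit(e[:,0],e[:,1:].mean(1),1),np.polyval(np.polyfit(e[:,0],e[:,1:].mean(1),1),.1068),"end",f[:,1].max())
    t=Q[(Q[:,2]>.09)&(Q[:,2]<.13)&(abs(Q[:,0]-.46)<.05)&(Q[:,1]>-.02)&(Q[:,1]<.09)]; print("thumb",len(t),np.median(t,0),t.max(0),cv2.minAreaRect(t[:,:2].astype(np.float32)))
E
```

```text
bar 16024 [0.4664 0.1674 0.149 ] [0.4438 0.0996 0.1465] [0.4878 0.2276 0.18  ] ((0.4667493402957916, 0.1640608310699463), (0.1268172413110733, 0.04337465018033981), 76.68830871582031)
[0.0461 0.4582] 0.020501234168466203 z slope [-0.0261  0.1562]
plate 6906 [0.4224 0.0899 0.007 ] [0.5117 0.203  0.0142]
[[0.0959 0.4243 0.5059]
 [0.1039 0.4231 0.5058]
 [0.1119 0.4243 0.506 ]
 [0.1199 0.4248 0.5067]
 [0.1279 0.4253 0.5076]
 [0.1359 0.4257 0.5077]
 [0.1439 0.4262 0.5084]
 [0.1519 0.427  0.5085]
 [0.1599 0.4271 0.5094]
 [0.1679 0.4276 0.5097]
 [0.1759 0.4281 0.5103]
 [0.1839 0.4287 0.5103]
 [0.1919 0.4285 0.5107]]
[0.056  0.4592]
dowel 74 [0.486  0.1816 0.021 ] [0.4914 0.1903 0.0258]
scene 1326 [0.4601 0.1133 0.1476] [0.4409 0.0531 0.1385] [0.4852 0.2223 0.1649]
((0.4640340805053711, 0.13735179603099823), (0.03939807415008545, 0.16813381016254425), 3.1453685760498047)
side 1132 [0.4557 0.1123 0.1468] [0.4401 0.0548 0.1378] [0.4783 0.1781 0.1649]
((0.4614165425300598, 0.11634931713342667), (0.0352732390165329, 0.12306298315525055), 2.9628965854644775)
scene plate mid [0.0567 0.4578] at y=.1068 0.4638769386207803 ends [-0.03    0.1973] w 0.08192326479134669
fixed bar w [0.0112 0.007  0.0183 0.0179 0.0188 0.0169 0.0178 0.019  0.0178 0.018
 0.0177 0.0184 0.0236] [0.0784 0.4545] 0.4628350270714724 end 0.19038321991065404
thumb 267 [0.4551 0.0288 0.1076] [0.4721 0.0461 0.1189] ((0.4590756595134735, 0.032715849578380585), (0.026465492323040962, 0.0260614100843668), 3.499875783920288)
side plate mid [0.0576 0.456 ] at y=.1068 0.46215533080459853 ends [-0.0275  0.1995] w 0.08214912145415938
fixed bar w [0.0143 0.0217 0.0183 0.0179 0.0177 0.0187 0.0193 0.0195 0.0181 0.0183
 0.0195 0.0191 0.0181 0.0183] [0.0506 0.4573] 0.462705851889825 end 0.19308416680646462
thumb 264 [0.4535 0.0345 0.1061] [0.4697 0.0496 0.118 ] ((0.4564342796802521, 0.036491185426712036), (0.0316607765853405, 0.015450487844645977), 47.76571273803711)
```

move_arm(
  increments=[
    [[-3,10,2,0,0.5,0],[-3,30,2,0,0.5,0],[-3,60,2,0,0.5,0],[-3,80,2,0,0.5,0],[-3,88,2,0,0.5,0]],
  ],
)

```text
clock: 11.28
ee_pos: [0.4657, 0.1534, 0.0183]
ee_rot: [-1.184, 1.258, -1.251]
force: [0.5, 0.4, -1.8]
width: 0.196
```

```bash
cat > look.py <<'E'
from jig import *
import sys
def look(tag,ztop,view=False):
    s=readout.state(); print(s["clock"],s["ee_pos"],yaw(s),s["width"]*85,s["force"],s["wrist_torque"])
    f=viewer.grab_frame("wrist"); save(tag+".png",f["pixels"]); P=pts(f,s); np.savez(tag+".npz",p=P,px=f["pixels"])
    Q=P.reshape(-1,3); Q=Q[~np.isnan(Q[:,0])]
    b=Q[(abs(Q[:,2]-ztop)<.006)&(abs(Q[:,0]-.465)<.02)&(Q[:,1]>s["ee_pos"][1]+.025)&(Q[:,1]<.25)]
    e=edges(b); c=np.polyfit(e[:,0],e[:,1:].mean(1),1); print("bar",c,"w",(e[:,2]-e[:,1]).mean(),"z slope",np.polyfit(b[:,1],b[:,2],1),np.median(b[:,2]),"end",np.percentile(b[:,1],99.5))
    p=Q[(abs(Q[:,2]-.011)<.004)&(abs(Q[:,0]-.465)<.05)&(Q[:,1]>.05)]; e=edges(p); e=e[(e[:,2]-e[:,1]>.07)&(e[:,2]-e[:,1]<.095)&(e[:,0]<.195)]
    d=np.polyfit(e[:,0],e[:,1:].mean(1),1); print("plate",d,len(e),"w",(e[:,2]-e[:,1]).mean(),"end",np.percentile(p[:,1],99.5))
    for y in(.12,.16,.2): print("offset plate-bar at y",y,np.polyval(d,y)-np.polyval(c,y), "plate",np.polyval(d,y))
    w=Q[(Q[:,2]>.021)&(Q[:,2]<.0275)&(abs(Q[:,0]-.466)<.03)&(Q[:,1]>.16)&(Q[:,1]<.2)]
    for sg in(-1,1):
        a=w[(w[:,0]-.466)*sg>.012]; 
        if len(a)>5: print("dowel",sg,len(a),a.min(0),a.max(0),a.mean(0))
E
python3 -c "
from look import *
look('w6',.062)"
```

```text
11.275 [0.4657 0.1534 0.0183] -93.45317411800742 16.69419205760239 [ 0.5215  0.3923 -1.8113] [-0.0059  0.0232 -0.017 ]
bar [0.0602 0.4571] w 0.01920910517811658 z slope [0.0008 0.059 ] 0.059202405354418786 end 0.2285807121716736
plate [0.0554 0.4592] 9 w 0.0817703485895937 end 0.20219964829410436
offset plate-bar at y 0.12 0.0014963385790309203 plate 0.4658709285553434
offset plate-bar at y 0.16 0.0013036569313351065 plate 0.46808757632121495
offset plate-bar at y 0.2 0.0011109752836392928 plate 0.47030422408708655
dowel -1 159 [0.4484 0.1836 0.0213] [0.4539 0.1924 0.0258] [0.4516 0.1883 0.0236]
dowel 1 274 [0.4818 0.1815 0.021 ] [0.4913 0.1902 0.0261] [0.4864 0.1863 0.0233]
```

move_arm(
  increments=[
    [[-2,0,1.5,0,-0.3,0],[-2,8,1.5,0,-0.3,0],[-2,16,1.5,0,-0.3,0],[-2,22,1.5,0,-0.3,0],[-2,25,1.5,0,-0.3,0]],
  ],
)

```text
clock: 11.95
ee_pos: [0.4668, 0.1552, -0.0075]
ee_rot: [-1.187, 1.254, -1.247]
force: [0.3, 0.0, -1.2]
width: 0.193
```

```bash
python3 -c "
from look import *
look('w7',.035)"
```

```text
11.95 [ 0.4668  0.1552 -0.0075] -93.14488398128451 16.363492299889334 [ 0.2981  0.0084 -1.1994] [ 0.0314 -0.0248 -0.0049]
bar [0.0536 0.4592] w 0.019194622045990695 z slope [0.     0.0334] 0.03336610639365614 end 0.23040071620549013
plate [0.0616 0.4583] 8 w 0.08170000353756662 end 0.2024355151600389
offset plate-bar at y 0.12 5.399863298838348e-05 plate 0.46571157485872355
offset plate-bar at y 0.16 0.00037293536236060465 plate 0.46817563762194103
offset plate-bar at y 0.2 0.0006918720917327703 plate 0.47063970038515845
dowel -1 231 [0.4482 0.1834 0.021 ] [0.454  0.1928 0.0262] [0.4515 0.1886 0.0235]
dowel 1 350 [0.4818 0.1812 0.021 ] [0.4911 0.1907 0.026 ] [0.4865 0.1865 0.0233]
```

View pics/w7.png

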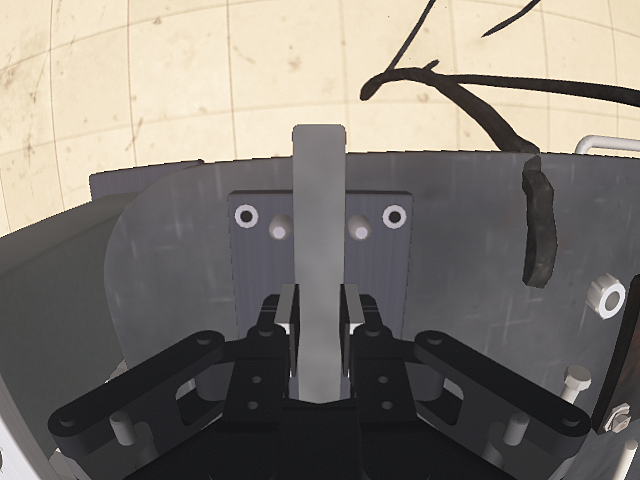

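Wrist view: the bar is centred between the rear dowels (tips at (279,230) and (360,230), bar axis at 320). Lowering onto the fixed bar, then sliding in.

move_arm(
  increments=[
    [[0,1,0,0,0,0],[0,2,0,0,0,0],[0,3,0,0,0,0],[0,4,0,0,0,0],[0,5,0,0,0,0]],
  ],
)

```text
clock: 12.62
ee_pos: [0.4666, 0.1552, -0.0127]
ee_rot: [-1.187, 1.254, -1.247]
force: [-0.0, 0.6, -1.3]
width: 0.197
```

```bash
python3 -c "
from look import *
look('w8',.029)"
```

```text
12.625 [ 0.4666  0.1552 -0.0127] -93.13707504666539 16.773087014579314 [-0.0096  0.6008 -1.3202] [ 0.0482 -0.0309 -0.0009]
bar [0.1344 0.4418] w 0.023297666635947643 z slope [0.0118 0.0256] 0.028135395900735105 end 0.23038041260204697
plate [0.056  0.4592] 9 w 0.0816353927815257 end 0.20237427160677388
offset plate-bar at y 0.12 0.008024988103995656 plate 0.46595137689595917
offset plate-bar at y 0.16 0.004890670191421531 plate 0.46819317145505873
offset plate-bar at y 0.2 0.0017563522788473507 plate 0.4704349660141583
dowel -1 241 [0.448  0.1682 0.021 ] [0.454  0.193  0.0269] [0.4516 0.1884 0.0235]
dowel 1 414 [0.478  0.1669 0.021 ] [0.4908 0.1998 0.0275] [0.4856 0.1865 0.0236]
```

move_arm(
  increments=[
    [[6,0,0,0,0,0],[13,0,0,0,0,0],[20,0,0,0,0,0],[27,0,0,0,0,0],[31,0,0,0,0,0]],
  ],
)

```text
clock: 13.3
ee_pos: [0.4648, 0.1235, -0.0128]
ee_rot: [-1.187, 1.254, -1.247]
force: [-0.2, 0.7, -1.4]
width: 0.195
```

move_arm(
  increments=[
    [[1,0,0,0,0,0],[2,0,0,0,0,0],[3,0,0,0,0,0],[4,0,0,0,0,0],[4.5,0,0,0,0,0]],
  ],
)

```text
clock: 13.92
ee_pos: [0.4646, 0.119, -0.0128]
ee_rot: [-1.187, 1.254, -1.247]
force: [-0.1, -0.5, -1.6]
width: 0.193
```

```bash
python3 -c "
from look import *
look('w9',.0295)"
```

```text
13.925 [ 0.4646  0.119  -0.0128] -93.17537366799735 16.420814066617645 [-0.0588 -0.5187 -1.6003] [ 0.0379 -0.0103 -0.0289]
bar [0.0528 0.4591] w 0.02132206978390827 z slope [-0.0107  0.0298] 0.028074363364984374 end 0.19420868373160582
plate [0.057  0.4591] 13 w 0.08135840829600917 end 0.20158684906859461
offset plate-bar at y 0.12 0.0004172982364947231 plate 0.4659000032365655
offset plate-bar at y 0.16 0.0005848206125657618 plate 0.4681800117011161
offset plate-bar at y 0.2 0.0007523429886368005 plate 0.4704600201656667
dowel -1 257 [0.4482 0.1833 0.021 ] [0.454  0.1924 0.0259] [0.4516 0.1879 0.0236]
dowel 1 463 [0.478  0.1661 0.021 ] [0.4913 0.1935 0.0275] [0.4856 0.1856 0.0236]
```

move_arm(
  increments=[
    [[0.3,0,0,0,0,0],[0.6,0,0,0,0,0],[0.9,0,0,0,0,0],[1.2,0,0,0,0,0],[1.5,0,0,0,0,0]],
  ],
)

```text
clock: 14.6
ee_pos: [0.4645, 0.1178, -0.0127]
ee_rot: [-1.187, 1.254, -1.247]
force: [-0.5, 2.4, -1.3]
width: 0.194
```

move_arm(
  increments=[
    [[0.3,0,0,0,0,0],[0.6,0,0,0,0,0],[0.9,0,0,0,0,0],[1.2,0,0,0,0,0],[1.5,0,0,0,0,0]],
  ],
)

```text
clock: 15.22
ee_pos: [0.4646, 0.1178, -0.0125]
ee_rot: [-1.186, 1.254, -1.245]
force: [0.4, 7.0, -1.1]
width: 0.196
```

Contact with the pillar felt (7 N). Releasing, then rising straight up.

move_arm(
  increments=[
    [[-0.3,0.4,0,0,0,0],[-0.3,0.4,0,0,0,0],[-0.3,0.4,0,0,0,0],[-0.3,0.4,0,0,0,0],[-0.3,0.4,0,0,0,0]],
  ],
  jaw=0,
)

```text
clock: 15.85
ee_pos: [0.4646, 0.1179, -0.0129]
ee_rot: [-1.186, 1.254, -1.245]
force: [0.1, -0.6, 0.5]
width: 0.499
```

move_arm(
  increments=[
    [[0,-5,0,0,0,0],[0,-25,0,0,0,0],[0,-60,0,0,0,0],[-10,-110,0,0,0,0],[-30,-150,0,0,0,0]],
  ],
)

```text
clock: 16.48
ee_pos: [0.4676, 0.147, 0.1395]
ee_rot: [-1.183, 1.255, -1.247]
force: [0.9, -0.1, -0.6]
width: 0.503
```

```bash
python3 -c "
from look import *
look('w10',.0285)
f=viewer.grab_frame('scene'); np.savez('scene10.npz',p=pts(f)); a=f['pixels'][240:390,130:310]
g=viewer.grab_frame('side'); np.savez('side10.npz',p=pts(g)); b=g['pixels'][260:390,160:340]
save('j10.png',np.hstack([cv2.resize(a,(396,330)),cv2.resize(b,(400,330))]))"
```

```text
16.475 [0.4676 0.147  0.1395] -93.24621057544553 42.723376442074 [ 0.9353 -0.1002 -0.5687] [-0.0179 -0.0581 -0.0124]
bar [-0.2395  0.5118] w 0.02690073954028943 z slope [-0.0383  0.0337] 0.026962102655504153 end 0.1933090129812436
plate [0.0573 0.459 ] 18 w 0.08132914993056156 end 0.20146640533598306
offset plate-bar at y 0.12 -0.017094153126956224 plate 0.4659167294522961
offset plate-bar at y 0.16 -0.005222254270543847 plate 0.46820760388671984
offset plate-bar at y 0.2 0.0066496445858685305 plate 0.47049847832114355
dowel -1 66 [0.4483 0.183  0.0211] [0.454  0.1921 0.0254] [0.4513 0.1881 0.0232]
dowel 1 151 [0.478  0.1645 0.0211] [0.4909 0.1918 0.0275] [0.4843 0.1839 0.0243]
```

View pics/j10.png

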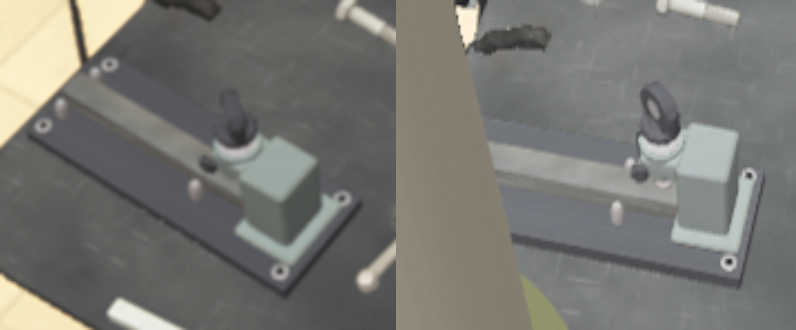

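Fixed views: the doubler lies flat on the fixed bar, tight to the pillar under the nose. The spade thumb piece stands up at (235,120) in the left crop and (658,110) in the right. Next, look down on it from above.

move_arm(
  increments=[
    [[20,-20,0,0,0,0],[50,-32,0,0,0,0],[80,-32,0,0,0,0],[105,-32,0,0,0,0],[109,-32,0,0,0,0]],
  ],
  jaw=-1,
)

```text
clock: 17.25
ee_pos: [0.4621, 0.0379, 0.1702]
ee_rot: [-1.182, 1.255, -1.246]
force: [0.1, 0.4, 0.2]
width: 1.002
```

```bash
cat > thumb.py <<'E'
from h import *
def thumb(tag):
    s=readout.state(); print(s["clock"],s["ee_pos"],yaw(s),s["qpos"],s["width"])
    f=viewer.grab_frame("wrist"); save(tag+".png",f["pixels"]); P=pts(f,s); np.savez(tag+".npz",p=P,px=f["pixels"])
    Q=P.reshape(-1,3); Q=Q[(abs(Q[:,0]-.461)<.03)&(abs(Q[:,1]-.0377)<.03)]
    print("zmax",np.nanpercentile(Q[:,2],99.5))
    for lo,hi in((.068,.08),(.085,.093),(.095,.13),(.1,.13),(.105,.13),(.11,.13)):
        a=Q[(Q[:,2]>lo)&(Q[:,2]<hi)]
        if len(a)>10: print(lo,len(a),np.median(a,0),cv2.minAreaRect(a[:,:2].astype(np.float32)), "pca",np.degrees(np.arctan2(*np.linalg.svd(a[:,:2]-a[:,:2].mean(0),full_matrices=False)[2][0][::-1])))
E
python3 -c "
from thumb import *
thumb('w11')"
```

```text
17.25 [0.4621 0.0379 0.1702] -93.22463864887813 [-0.7462  0.0389  0.6222  1.8491 -0.0282  1.2634 -0.172 ] 1.0015635916985206
zmax 0.31168382655469606
0.068 980 [0.4632 0.0181 0.0711] ((0.46124598383903503, 0.030150501057505608), (0.04745392128825188, 0.03956479951739311), 85.70530700683594) pca -89.59804553780036
0.085 372 [0.4563 0.0424 0.0891] ((0.46155786514282227, 0.03854545205831528), (0.023196732625365257, 0.02595663070678711), 67.4829330444336) pca 142.25333594730878
0.095 807 [0.4619 0.04   0.1121] ((0.46103477478027344, 0.037467747926712036), (0.03209361806511879, 0.010539740324020386), 47.513816833496094) pca -132.77200882409724
0.1 757 [0.462  0.0398 0.1125] ((0.46103477478027344, 0.037467747926712036), (0.03209361806511879, 0.010539740324020386), 47.513816833496094) pca -132.45461267913632
0.105 682 [0.4618 0.0393 0.113 ] ((0.4608898162841797, 0.037282977253198624), (0.03163449838757515, 0.01051265001296997), 47.69619369506836) pca -132.29598710145507
0.11 501 [0.4615 0.0385 0.1139] ((0.46106135845184326, 0.0374714732170105), (0.024015622213482857, 0.01051265001296997), 47.696189880371094) pca -132.44043801892923
```

View pics/w11.png

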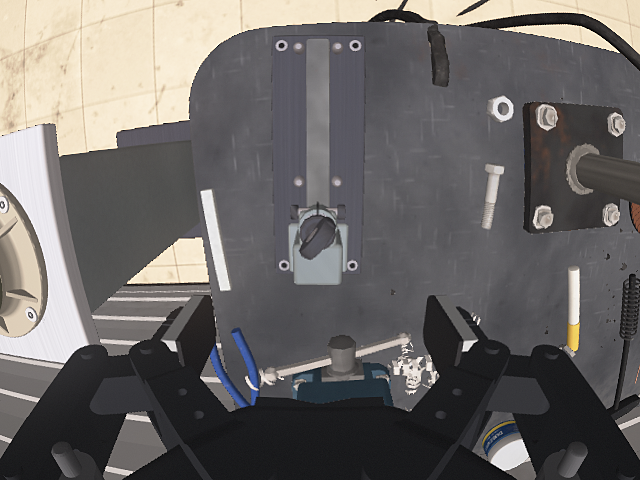

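Wrist view: the thumb piece is seen from above at (319,232), and the depth fit gives 32 x 10.5 mm, axis heading 47.6°, centre (0.461, 0.0375). The gripper is square over it. Turning counter-clockwise 141° first gives enough joint-7 travel to seat the screw in one grip.

move_arm(
  increments=[
    [[0.5,0,-1,0,-9.4,0],[0.5,0,-1,0,-18.8,0],[0.5,0,-1,0,-28.2,0],[0.5,0,-1,0,-37.6,0],[0.5,0,-1,0,-47,0]],
  ],
)

```text
clock: 17.92
ee_pos: [0.4608, 0.0395, 0.1696]
ee_rot: [-1.477, 0.628, -0.62]
force: [0.1, -0.6, 0.1]
width: 1.0
```

move_arm(
  increments=[
    [[0,0,0,0,-9.4,0],[0,0,0,0,-18.8,0],[0,0,0,0,-28.2,0],[0,0,0,0,-37.6,0],[0,0,0,0,-47,0]],
  ],
)

```text
clock: 18.55
ee_pos: [0.4605, 0.0407, 0.169]
ee_rot: [-1.567, -0.019, 0.027]
force: [-0.8, -0.1, 0.7]
width: 0.995
```

move_arm(
  increments=[
    [[0,0,0,0,-9.4,0],[0,0,0,0,-18.8,0],[0,0,0,0,-28.2,0],[0,0,0,0,-37.6,0],[0,0,0,0,-47,0]],
  ],
  jaw=-0.2,
)

```text
clock: 19.18
ee_pos: [0.4601, 0.0419, 0.1683]
ee_rot: [-1.46, -0.665, 0.672]
force: [-0.5, -0.4, 0.9]
width: 0.6
```

```bash
python3 -c "
from thumb import *
thumb('w12')
s=readout.state(); print(need(s,[.461,.0375,.059],down(47.6)))"
```

```text
19.175 [0.4601 0.0419 0.1683] 49.058898799475365 [-0.6928  0.0402  0.5572  1.8508 -0.0264  1.2624  2.2992] 0.6002497881524538
zmax 0.3096939938029637
0.068 1349 [0.4563 0.0179 0.0712] ((0.46058720350265503, 0.030510829761624336), (0.04679078608751297, 0.03955600783228874), 87.16240692138672) pca -23.242408581003318
0.085 492 [0.4602 0.0361 0.0891] ((0.46093887090682983, 0.03693831339478493), (0.026545679196715355, 0.026190513744950294), 85.3800277709961) pca -41.253624522269355
0.095 717 [0.4584 0.0344 0.1129] ((0.46060582995414734, 0.0365477129817009), (0.030729318037629128, 0.01075140293687582), 48.78913497924805) pca 48.82116110309412
0.1 704 [0.4586 0.0346 0.113 ] ((0.46060582995414734, 0.0365477129817009), (0.030729318037629128, 0.01075140293687582), 48.78913497924805) pca 48.853794502444615
0.105 668 [0.4591 0.0351 0.1132] ((0.46060988306999207, 0.03653789311647415), (0.03071397915482521, 0.010727323591709137), 49.04157257080078) pca 48.596326360844536
0.11 510 [0.4601 0.0361 0.114 ] ((0.46066123247146606, 0.036598481237888336), (0.024709081277251244, 0.00934113934636116), 49.056339263916016) pca 48.578496589689465
(array([ -2.5336, 109.2968,  -4.1971]), array([-0.3791,  1.9191, -0.0986]))
```

move_arm(
  increments=[
    [[-3,20,-4,0,0.8,0],[-3,50,-4,0,0.8,0],[-3,80,-4,0,0.8,0],[-3,100,-4,0,0.8,0],[-3,109,-4,0,0.8,0]],
  ],
)

```text
clock: 19.85
ee_pos: [0.4595, 0.0379, 0.0578]
ee_rot: [-1.461, -0.657, 0.668]
force: [-1.6, 0.4, -0.4]
width: 0.603
```

```bash
python3 -c "
from h import *
s=readout.state(); print(s['clock'],s['ee_pos'],yaw(s),s['force'],s['wrist_torque'])
for n in('scene','side'):
    f=viewer.grab_frame(n); P=pts(f); q=P.reshape(-1,3); q=q[(abs(q[:,0]-.461)<.06)&(abs(q[:,1]-.037)<.05)&(q[:,2]>.075)&(q[:,2]<.14)]
    for z in range(76,130,4):
        a=q[(q[:,2]>z/1000)&(q[:,2]<z/1000+.004)]
        if len(a): print(n,z,len(a),a.min(0)[:2],a.max(0)[:2])
"
```

```text
19.85 [0.4595 0.0379 0.0578] 48.66193410296896 [-1.621   0.4179 -0.379 ] [-0.0516 -0.0042  0.0364]
scene 76 8 [0.4475 0.0207] [0.4672 0.0323]
scene 80 6 [0.4487 0.0226] [0.4584 0.0306]
scene 84 36 [0.4469 0.0201] [0.4697 0.0405]
scene 88 108 [0.4463 0.0207] [0.4732 0.0463]
scene 92 23 [0.4485 0.0195] [0.4687 0.0429]
scene 96 19 [0.4465 0.0184] [0.4783 0.0471]
scene 100 32 [0.4292 0.0071] [0.4849 0.0492]
scene 104 62 [0.4277 0.0067] [0.4841 0.0565]
scene 108 67 [0.426  0.0057] [0.4855 0.0572]
scene 112 113 [0.4265 0.0047] [0.4868 0.0649]
scene 116 77 [0.4261 0.0061] [0.4861 0.0578]
scene 120 42 [0.4257 0.0064] [0.4862 0.058 ]
scene 124 42 [0.4274 0.0058] [0.4854 0.0574]
scene 128 42 [0.4262 0.0051] [0.4845 0.0583]
side 76 2 [0.4449 0.0268] [0.4522 0.0297]
side 80 16 [0.4453 0.0231] [0.4574 0.0453]
side 84 46 [0.4452 0.0226] [0.4607 0.0481]
side 88 60 [0.4467 0.0241] [0.4651 0.0483]
side 92 29 [0.4457 0.0229] [0.4826 0.0496]
side 96 46 [0.4286 0.0151] [0.4816 0.0567]
side 100 70 [0.4276 0.0096] [0.4871 0.0583]
side 104 82 [0.4264 0.0079] [0.4852 0.0646]
side 108 97 [0.4258 0.0075] [0.4856 0.0694]
side 112 126 [0.426  0.0077] [0.485  0.0693]
side 116 59 [0.425  0.0076] [0.4869 0.0687]
side 120 47 [0.4244 0.0076] [0.4861 0.0664]
side 124 62 [0.425  0.0074] [0.4857 0.0653]
side 128 45 [0.425  0.0094] [0.4853 0.0625]
```

move_arm(
  increments=[
    [[0,0,-1.5,0,0,0],[0,0,-1.5,0,0,0],[0,0,-1.5,0,0,0],[0,0,-1.5,0,0,0],[0,0,-1.5,0,0,0]],
  ],
  jaw=1,
  newtons=60,
)

```text
clock: 20.58
ee_pos: [0.4615, 0.0369, 0.0592]
ee_rot: [-1.461, -0.659, 0.667]
force: [-2.5, 1.2, 5.9]
width: 0.102
```

```bash
cat > st.py <<'E'
from h import *
s=readout.state(); print(s['clock'],s['ee_pos'],"yaw",yaw(s),"w",s['width']*85,s['force'],s['wrist_torque'],"q7",s['qpos'][6],"tau7",s['tau'][6],"qv",abs(s['qvel']).max())
E
python3 st.py
```

```text
20.575 [0.4615 0.0369 0.0592] yaw 48.683531048467174 w 8.68870361400038 [-2.4862  1.17    5.9322] [ 0.0422  0.3641 -0.0725] q7 2.382157435005253 tau7 0.09994366206228733 qv 0.0009553444199218431
```

Gripped at 8.7 mm (10 mm part). Starting to turn clockwise, following the screw down.

move_arm(
  increments=[
    [[0,0,0,0,8,0],[0,0.2,0,0,16,0],[0,0.5,0,0,24,0],[0,0.8,0,0,32,0],[0,1.1,0,0,40,0]],
  ],
)

```text
clock: 21.2
ee_pos: [0.462, 0.0359, 0.0581]
ee_rot: [-1.565, -0.111, 0.119]
force: [3.6, -3.6, -5.0]
width: 0.1
```

```bash
cat >> st.py <<'E'
import sys
if len(sys.argv)>1: print(need(s,[.4612,.037,s['ee_pos'][2]],down(yaw(s))))
E
python3 st.py 1
```

```text
21.2 [0.462  0.0359 0.0581] yaw 8.387730946564272 w 8.498706280233284 [ 3.6396 -3.5594 -4.9921] [-0.7729 -0.7079  0.0736] q7 1.6995516428157427 tau7 2.1512898802757263 qv 1.076117033619747
(array([-0.5965,  0.0064,  1.155 ]), array([-0.1603, -0.0004, -0.3055]))
```

move_arm(
  increments=[
    [[0,0.5,0.5,0,9,0],[0,0.9,0.5,0,18,0],[0,1.3,0.5,0,27,0],[0,1.6,0.5,0,36,0],[0,1.9,0.5,0,45,0]],
  ],
)

```text
clock: 21.82
ee_pos: [0.4619, 0.0346, 0.0564]
ee_rot: [-1.512, 0.51, -0.501]
force: [-1.8, -6.9, 3.3]
width: 0.098
```

```bash
python3 st.py 1
```

```text
21.825 [0.4619 0.0346 0.0564] yaw -36.9980709982675 w 8.3588569723491 [-1.8083 -6.893   3.2797] [-1.4036  0.306   0.0933] q7 0.9372672296957631 tau7 2.4142400175333023 qv 1.1973863265933924
(array([-1.9745,  0.0048,  1.4882]), array([ 0.1744,  0.0004, -0.2702]))
```

move_arm(
  increments=[
    [[0,0.4,0,0,9,0],[0,0.7,0,0,18,0],[0,1.0,0,0,27,0],[0,1.3,0,0,36,0],[0,1.6,0,0,45,0]],
  ],
)

```text
clock: 22.45
ee_pos: [0.4609, 0.0336, 0.0549]
ee_rot: [-1.275, 1.116, -1.106]
force: [-6.8, -4.2, 6.8]
width: 0.101
```

```bash
python3 st.py 1
```

```text
22.45 [0.4609 0.0336 0.0549] yaw -82.34200609766077 w 8.621073901159082 [-6.8431 -4.2185  6.8265] [-0.7547  1.2769  0.1199] q7 0.18726661499715436 tau7 2.3621689528226852 qv 1.1720896689479665
(array([-3.3286, -0.003 ,  0.8003]), array([ 0.4307,  0.0002, -0.0514]))
```

move_arm(
  increments=[
    [[0,0.2,0,0,9,0],[0,0.5,0,0,18,0],[0,0.8,0,0,27,0],[0,1.1,0,0,36,0],[0,1.4,0,0,45,0]],
  ],
)

```text
clock: 23.08
ee_pos: [0.4593, 0.0337, 0.0534]
ee_rot: [-0.833, 1.682, -1.672]
force: [-8.0, 1.4, 8.1]
width: 0.104
```

move_arm(
  increments=[
    [[0,0.2,0,0,6,0],[0,0.4,0,0,12,0],[0,0.6,0,0,18,0],[0,0.8,0,0,22,0],[0,0.8,0,0,26,0]],
  ],
)

```text
clock: 23.7
ee_pos: [0.4585, 0.0344, 0.0526]
ee_rot: [-0.472, 1.976, -1.966]
force: [-5.7, 2.2, 3.3]
width: 0.1
```

```bash
python3 st.py 1
```

```text
23.7 [0.4585 0.0344 0.0526] yaw -153.72719677780876 w 8.511702640906579 [-5.6976  2.2195  3.2584] [0.3736 0.6072 0.1069] q7 -0.9417259559780038 tau7 0.897368285804987 qv 0.4775996879110277
(array([-3.5755, -0.0281, -1.1057]), array([ 0.4092, -0.0021,  0.5774]))
```

Turned 202° so far, still free. Now small steps to find the stop.

move_arm(
  increments=[
    [[0,0,0,0,3,0],[0,0.1,0,0,6,0],[0,0.2,0,0,9,0],[0,0.3,0,0,12,0],[0,0.4,0,0,15,0]],
  ],
)

```text
clock: 24.32
ee_pos: [0.4582, 0.035, 0.0522]
ee_rot: [-0.222, 2.128, -2.12]
force: [-2.6, 1.1, 0.4]
width: 0.098
```

```bash
python3 st.py
```

```text
24.325 [0.4582 0.035  0.0522] yaw -168.7912597133115 w 8.350357343704124 [-2.6377  1.1314  0.3821] [ 0.2367 -0.0338  0.0564] q7 -1.1638364060562576 tau7 0.6246886029839516 qv 0.3452303358717217
```

move_arm(
  increments=[
    [[0,0,0,0,3,0],[0,0.1,0,0,6,0],[0,0.2,0,0,9,0],[0,0.3,0,0,10,0],[0,0.3,0,0,10,0]],
  ],
)

```text
clock: 24.95
ee_pos: [0.4581, 0.0353, 0.0519]
ee_rot: [-0.039, 2.22, -2.213]
force: [-2.2, 1.9, -0.3]
width: 0.1
```

```bash
python3 st.py
```

```text
24.95 [0.4581 0.0353 0.0519] yaw -178.74130798541546 w 8.541615333841722 [-2.1521  1.905  -0.325 ] [ 0.2803 -0.1573  0.0198] q7 -1.3061498099304067 tau7 -0.1594707788899541 qv 0.0073815496792684655
```

move_arm(
  increments=[
    [[0,0,0,0,3,0],[0,0.1,0,0,6,0],[0,0.2,0,0,9,0],[0,0.3,0,0,10,0],[0,0.3,0,0,10,0]],
  ],
)

```text
clock: 25.58
ee_pos: [0.458, 0.0356, 0.0517]
ee_rot: [-0.146, -2.14, 2.135]
force: [-3.3, 0.7, 4.6]
width: 0.1
```

```bash
python3 st.py
```

```text
25.575 [0.458  0.0356 0.0517] yaw 171.42272002134868 w 8.531519961364298 [-3.3414  0.7438  4.5816] [0.2808 0.4927 1.7941] q7 -1.44452563541276 tau7 -1.9046732783317566 qv 0.0024414634475359576
```

move_arm(
  increments=[
    [[0,0,0,0,3,0],[0,0.1,0,0,6,0],[0,0.2,0,0,9,0],[0,0.3,0,0,10,0],[0,0.3,0,0,10,0]],
  ],
)

```text
clock: 26.2
ee_pos: [0.4581, 0.0357, 0.0518]
ee_rot: [-0.313, -2.044, 2.045]
force: [-4.7, -1.8, 10.9]
width: 0.108
```

```bash
python3 st.py
```

```text
26.2 [0.4581 0.0357 0.0518] yaw 161.81576661918015 w 9.198380722342451 [-4.7271 -1.8035 10.939 ] [-0.1703  0.9822  4.2624] q7 -1.5782720346240653 tau7 -4.367532134056091 qv 0.006024073534786352
```

Solid stop: the wrist moment rose 0.02, 1.8, 4.3 N m while the tool turned on against the grip's compliance. That puts the seat at yaw about 178.4°, or 230° = 4.0 rad from the start, inside the given range. Backing off and watching where the moment vanishes.

move_arm(
  increments=[
    [[0,0,0,0,-2,0],[0,0,0,0,-4,0],[0,0,0,0,-6,0],[0,0,0,0,-8,0],[0,0,0,0,-8,0]],
  ],
)

```text
clock: 26.82
ee_pos: [0.458, 0.0357, 0.0518]
ee_rot: [-0.174, -2.123, 2.121]
force: [-3.4, -1.5, 2.1]
width: 0.102
```

```bash
python3 st.py
```

```text
26.825 [0.458  0.0357 0.0518] yaw 169.80116231195169 w 8.662571426192427 [-3.3925 -1.4981  2.1486] [0.0036 0.477  2.2064] q7 -1.468197779247786 tau7 -1.8616866320371628 qv 0.015619936573795946
```

move_arm(
  increments=[
    [[0,0,0,0,-2,0],[0,0,0,0,-4,0],[0,0,0,0,-6,0],[0,0,0,0,-8,0],[0,0,0,0,-8,0]],
  ],
)

```text
clock: 27.45
ee_pos: [0.4581, 0.0354, 0.0517]
ee_rot: [-0.028, -2.197, 2.192]
force: [-2.0, 0.3, -0.2]
width: 0.104
```

```bash
python3 st.py
```

```text
27.45 [0.4581 0.0354 0.0517] yaw 177.75224248396975 w 8.805874268592522 [-2.0187  0.3267 -0.1775] [-0.1141 -0.1994  0.0817] q7 -1.356650761214979 tau7 0.20902876742184162 qv 0.015266203472700296
```

The return is elastic: moment back to 0.08 N m at yaw 177.8°, so no slip and seat ≈ 178°. Now back 90° counter-clockwise.

move_arm(
  increments=[
    [[0,-0.3,0,0,-8,0],[0,-0.6,0,0,-17,0],[0,-0.9,0,0,-26,0],[0,-1.2,0,0,-35,0],[0,-1.5,0,0,-43,0]],
  ],
)

```text
clock: 28.08
ee_pos: [0.4584, 0.0343, 0.0532]
ee_rot: [-0.686, 1.816, -1.805]
force: [0.6, -3.1, -3.4]
width: 0.105
```

```bash
python3 st.py
```

```text
28.075 [0.4584 0.0343 0.0532] yaw -139.1153183878875 w 8.882723024128135 [ 0.5679 -3.126  -3.3811] [-0.8205 -0.6467 -0.0892] q7 -0.7231571069499741 tau7 -1.8376381695270538 qv 0.9619672119634158
```

move_arm(
  increments=[
    [[0,-0.3,0,0,-9,0],[0,-0.6,0,0,-18,0],[0,-0.9,0,0,-27,0],[0,-1.3,0,0,-35,0],[0,-1.6,0,0,-42,0]],
  ],
)

```text
clock: 28.7
ee_pos: [0.4595, 0.0335, 0.0547]
ee_rot: [-1.156, 1.307, -1.294]
force: [5.1, -2.1, -9.7]
width: 0.101
```

```bash
python3 st.py
```

```text
28.7 [0.4595 0.0335 0.0547] yaw -97.01010029727202 w 8.563784253859941 [ 5.1295 -2.1173 -9.7388] [-0.2743 -1.5444 -0.0824] q7 -0.055442370455336384 tau7 -1.672189012169838 qv 0.8914255344435302
```

move_arm(
  increments=[
    [[0,0,0,0,-2,0],[0,0,0,0,-4,0],[0,0,0,0,-5,0],[0,0,0,0,-5,0],[0,0,0,0,-5,0]],
  ],
)

```text
clock: 29.32
ee_pos: [0.4598, 0.0334, 0.0548]
ee_rot: [-1.199, 1.243, -1.23]
force: [3.6, -0.8, -4.9]
width: 0.101
```

move_arm(
  increments=[
    [[0,0,0,0,0,0],[0,0,0,0,0,0],[0,0,0,0,0,0],[0,0,0,0,0,0],[0,0,0,0,0,0]],
  ],
)

```text
clock: 29.95
ee_pos: [0.4598, 0.0334, 0.0548]
ee_rot: [-1.199, 1.243, -1.23]
force: [3.1, -0.1, -5.0]
width: 0.102
```

```bash
python3 st.py; python3 -c "
from h import *
ims=[]
for n,b in(('scene',(230,390,130,320)),('side',(250,390,160,340))):
    f=viewer.grab_frame(n); P=pts(f); ims.append(cv2.resize(f['pixels'][b[0]:b[1],b[2]:b[3]],(400,330)))
    for k,x,y in(('nut',.647,.132),('bolt',.632,.043),('marker',.764,-.1)):
        a=P.reshape(-1,3); a=a[(abs(a[:,0]-x)<.04)&(abs(a[:,1]-y)<.04)&(a[:,2]>.006)&(a[:,2]<.02)]; print(n,k,len(a),a.mean(0) if len(a) else '')
    q=P.reshape(-1,3); e=q[(abs(q[:,2]-.0275)<.003)&(abs(q[:,0]-.467)<.009)&(q[:,1]>.05)&(q[:,1]<.21)]; c=np.polyfit(e[:,1],e[:,0],1); print(n,'doubler',len(e),e[:,1].max(),c,np.polyval(c,.1096),np.median(e[:,2]))
save('j20.png',np.hstack(ims))"
```

```text
29.95 [0.4598 0.0334 0.0548] yaw -92.04620900651882 w 8.673075703592435 [ 3.1311 -0.1265 -4.9512] [-0.0427 -1.0878  0.0023] q7 0.025507845223212495 tau7 0.0224325992166996 qv 0.002264107689741587
scene nut 221 [0.6773 0.1144 0.0139]
scene bolt 295 [0.6317 0.0434 0.0124]
scene marker 437 [ 0.7653 -0.101   0.0136]
scene doubler 706 0.19022044015450215 [0.0158 0.4643] 0.4660157562534079 0.0280762938084188
side nut 107 [0.6388 0.1309 0.011 ]
side bolt 110 [0.629  0.0298 0.0095]
side marker 303 [ 0.7641 -0.1011  0.0117]
side doubler 626 0.19226356763559027 [0.0257 0.4625] 0.4652845736223574 0.026643345028571915
```

View pics/j20.png

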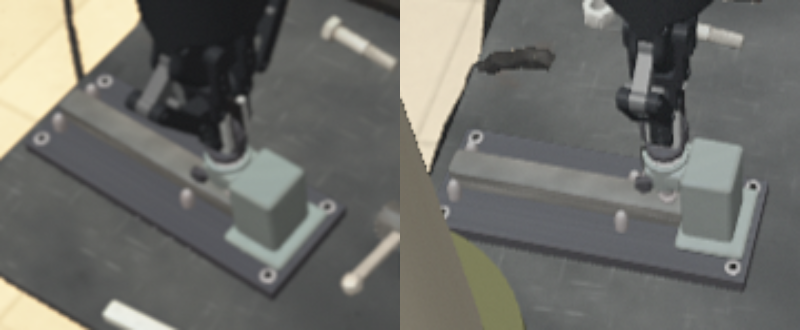

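Both views show the thumb piece gripped ((230,150) left, (665,145) right). The doubler lies flat between the dowels and against the pillar, and the bystanders are where they were. Tool yaw is 90° back from the seat, the moment is near zero and the arm is still. Handing in.

```bash
python3 -c "
from plant import order; print(order.job_done())"
```

```text
the job is handed in; nothing more can be done
None
```

I handed the job in at about 30 s on the clock; no verdict came back.

**Doubler:** It was set down short, slid in under the nose until I felt the pillar (7 N), then let go. Afterwards it read flat at 27–28 mm over the table, between the dowels, with its end against the pillar.

**Screw:** I turned it clockwise in one grip to a solid stop. The stop came at about 230° (4.0 rad), and the wrist moment rose from 0.02 to 4.3 N m. The moment fell back to 0.08 N m on return, so the grip did not slip. I then backed it off 90°, to about 1.57 rad. It is still gripped at a 60 N setting, with the screw moment near 0 and the joints still.

**Checks that failed or disagreed:**
- **Finger length:** the first three closings on the doubler missed. The real fingertips sit about 35 mm behind the reported tool point, not at it. I corrected for this from the camera depth.
- **Off-axis grip:** the tool point wandered about 4 mm around the screw axis while turning. About 5 N of side and vertical load remains on the wrist.
- **Bystanders:** the bolt and marker read where they were in the scene view. The last depth averages for the nut (both views) and for the bolt in the side view do not match the start. The nut's scene window took in the pole stand's foot and the side view was partly hidden by the gripper. The pictures showed nothing moved.
- **Not measured:** the nose's force on the doubler and the doubler's final angle. The rough final angle fit was 1.5–2.3° off the plate's 3.2°, because the fixed views were partly hidden. The closer wrist view just before release agreed to about 0.3°.

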